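# Free the seized drive pin and lay the flange tools in their tray

### The job

Work the seized drive pin out of the flange hub, twisting it back and forth while you pull so that the hub stays seated in its wooden stand, and lay the pin flat in its compartment of the tool tray, shank in the narrow slot. Lay the fork spanner flat in the compartment beside it, fork in the wide pocket and handle end in the narrow slot at the other side. Leave the other things on the bench where they are.

Things in the scene. Friction and masses are not known exactly. Their poses are not given: they have to be found in the camera images.
- stand: Fixed wooden block 96 x 96 x 16 mm with a square seat 66 mm wide and 8 mm deep in its top, in which the hub stands loosely. Origin: centre of its underside on the bench; z up. It is at either side of the bench, the tray at the other.
- hub: Dark steel flange hub, 0.9 kg, loose in the stand's seat, held by its weight only; drawn up over 6 mm the job is spoiled. Square foot 64 x 64 x 14 mm, round boss 44 mm across, its top 60 mm above the foot's underside, 13 mm bore down the axis. Origin: centre of the foot's underside, 8 mm above the bench when seated; z up. The seat stops it turning, but for a few degrees.
- pin: Bright steel drive pin 88 mm long, 0.12 kg: round shank 12 mm thick, 58 mm long, then a flat paddle head 30 long, 26 wide, 12 thick. Origin: tip of the shank, on the axis; z from tip to head (head at z 58 to 88), y across the paddle's width, x across its thickness. At first upright in the hub's bore, paddle's shoulder on the boss (paddle 68 to 98 mm above the bench).
- pin_head (a point): Centre of the pin's paddle, 73 mm from the tip; axes as the pin's. The pin is seized over the first 12 mm of its way out: a straight pull takes about 20 N and brings the hub up with it. While it turns (about 0.1 N m) it comes up under a small pull: about 2 mm of lift per 1 rad of turn is safe. Then it is loose, and clears the hub after 58 mm.
- spanner: Flat bright steel fork spanner lying on the bench, 140 mm long, 8 mm thick, 0.15 kg: plain handle 14 mm wide from x = -70 to 26 mm, then a two-pronged fork 34 mm wide from x = 26 to 70 mm. Origin: mid-length, on the underside; x along it from handle to fork; z up. It balances about 10 mm from the origin towards the fork.
- spanner_tail (a point): Middle of the end of the spanner's handle (x = -70 mm), at half thickness.
- tray: Fixed tray with pale plywood ribs on a black floor, 164 (x) x 152 (y) x 17 mm: floor 5 mm above the bench, ribs 12 mm above the floor. Origin: centre of the underside; x, the long way of the compartments, points roughly towards the robot. A channel across the whole width, x = -52 to 12 mm, is finger room. Pin compartment at y = +36 mm, spanner compartment at y = -36 mm.
- pin_bay (a point): On the floor of the pin compartment, at tray x = 0, y = 36 mm, axes as the tray's. Shank slot 16 mm wide from x = 12 mm to its end wall at x = 52; the rest of the shank and the paddle lie in the channel, paddle towards -x, up to the rib at x = -52. So the pin lies with its tip towards +x, at x of 36 to 52 mm.
- spanner_bay (a point): On the floor of the spanner compartment, at tray x = 0, y = -36 mm, axes as the tray's. Fork pocket 39 mm wide from x = 12 to 76 mm; handle slot 18 mm wide from x = -76 to -52 mm; channel between. The spanner lies with its fork towards +x, its origin at this point within 6 mm along x.
- wheel: Bystander: grey grinding wheel, 100 mm across, 20 mm thick, lying on the bench. Origin: centre of its underside.
- dresser: Bystander: brown dressing stone, 100 x 25 x 20 mm, lying on the bench. Origin: centre of its underside.
- oil: Bystander: white bottle, 52 mm across, 110 mm high. Origin: centre of its underside.
- screws: Bystander: aluminium cup, 70 mm across, 45 mm high. Origin: centre of its underside.
There are look-alikes about, which are no part of the job. Leave any turquoise look-alike of the hub alone. What is shaped like the spanner but green is not meant.

How it is judged (in metres and radians):
On the way:
1. the pin is drawn right out of the hub (distance between pin and hub above 0.064 m), for 0.1 s.
At the end, for the whole second after the job is handed in: Hub seated level (raised < 3 mm). Pin flat (0.12 rad) on its floor, tip in the slot (30 to 56 mm from the bay point, 5 mm sideways), paddle not on edge, within 12 mm of the middle line. Spanner flat (0.08 rad) on its floor, fork in the pocket, within 12 mm along and 6 mm across. At rest (z of hub in the frame of stand between 0.004 and 0.011 m and angle between hub's own z axis and vertical below 0.06 rad and x of pin in the frame of pin_bay between 0.03 and 0.056 m and y of pin in the frame of pin_bay between -0.005 and 0.005 m and z of pin in the frame of pin_bay between 0.002 and 0.01 m and y of pin_head in the frame of pin_bay between -0.012 and 0.012 m and z of pin_head in the frame of pin_bay between 0.002 and 0.01 m and angle between the x axis of pin and the z axis of tray, either way round below 0.12 rad and x of spanner in the frame of spanner_bay between -0.012 and 0.012 m and y of spanner in the frame of spanner_bay between -0.006 and 0.006 m and z of spanner in the frame of spanner_bay between -0.003 and 0.004 m and x of spanner_tail in the frame of spanner_bay below -0.05 m and z of spanner_tail in the frame of spanner_bay between 0 and 0.0085 m and angle between the z axis of spanner and the z axis of tray, either way round below 0.08 rad and linear speed of each of pin, spanner, hub below 0.01 m/s); the robot touches nothing.
It fails at once if the hub is drawn up more than 6 mm out of its seat (z of hub in the frame of stand above 0.014 m).
It fails at once if the wheel is moved more than 20 mm (distance of wheel from where it was at the start of the episode above 0.02 m).
It fails at once if the dresser is moved more than 20 mm (distance of dresser from where it was at the start of the episode above 0.02 m).
It fails at once if the oil is moved more than 20 mm (distance of oil from where it was at the start of the episode above 0.02 m).
It fails at once if the screws is moved more than 20 mm (distance of screws from where it was at the start of the episode above 0.02 m).
It also fails if it takes over 72 s, if anything falls off the work surface, if the arm or the gripper's body presses on something with over 40 N, if the wrist force passes 120 N, or if a joint passes its speed limit or range.

### The arm

A 6-joint arm with a two-finger parallel gripper is mounted at the origin on the work surface. World frame = base frame: x ahead of the robot, y to its left, z up, the work surface at z = 0. Lengths are in mm, angles in rad, forces in N, time in s.
With the tool pointing down it reaches from about 400 to 925 mm from the base axis. Payload 12.5 kg.
Tool frame: the origin (TCP) lies on the mounting face of the last link; the fingertips stand 190 mm ahead of it and the grasp point (between the pads) lies 171 mm ahead of it; x points along the fingers, y is the direction in which the jaws open and shut, and the axes are right-handed (so a half turn about x gives the same grasp; the last joint's range is limited). The gripper opens to 95 mm and grips with 3 to 60 N. Pads are 20 mm wide; open, the fingers measure 119 mm over their backs; the gripper's body (75 mm by 180 mm) begins 59 mm behind the grasp point.
Start: joints at [1.15, 0.491, 1.559, -0, 1.092, -0.106], TCP at [193.493, 594.294, 404.761] pointing down, gripper open.
Joint ranges: [-3.1, 3.1], [-0.84, 2.19], [0.05, 2.79], [-1.13, 4.28], [0.06, 2.93], [-2.69, 2.69]. Speed limits (rad/s): [2.22, 2.22, 2.79, 3.14, 3.14, 3.14].

### API

Orientations are given as [roll, pitch, yaw] about the fixed x, y, z axes, in that order (R = Rz(yaw) Ry(pitch) Rx(roll)).
In Python, from cell import env, eyes gives the robot as it stands. The module is installed in compiled form; this text tells all that it offers.
- The arm moves only by the tool jog_arm, never from a script. Its argument "deltas" is one flat list of numbers, 7 for each row, row after row: the shift along the tool's x, y, z in mm, then the turn, a rotation vector about the tool's x, y, z in rad, then the opening, from 0 (shut) to 1 (fully open). A call has 1 to 10 rows; each row shifts and turns the pose as measured when the row begins, along the tool's axes as they then stand; what a row does not reach is not made up. A row lasts 1/8 s, in which the tool goes at most 62.5 mm and 10.7 degrees, less where a joint would pass 70% of its speed; a pose out of reach is approached as far as the arm can. A call is refused whole if a number of a shift passes 62.5 or a number of a turn 0.188, either way. A call with a gripper value outside its range is refused whole. The fingers move at their own pace and stop on an object; the grip force is fixed at half the most. Time passes only in rows, so rows that do not move let the fingers close. It gives the time, the measured TCP pose, the force and the opening at its end, in the units of the state.
- env.state(): the state, without advancing time (a new reading comes with each control period).
- eyes.read_camera(name): name is "scene" or "side" or "wrist"; returns a dict with "image" (420x560x3 uint8, red, green, blue), "fovy" (degrees; the focal length in pixels is half the picture's height over the tangent of half this angle, whatever the lens; pixels are square), "cx", "cy" (the principal point, pixels), "world_from_camera" (4x4, takes a point from camera to world coordinates). Camera axes: x right, y up, looking along -z (the intrinsics and any distortion apply to the point x, -y, -z); pixel columns grow to the right and rows downward; lengths in mm; the calibration is good to about 2 mm. A picture is of the moment at which its call begins. There is no depth.
- env.job_done(): hands the job in, once; it reports no verdict.
The state is a dict: "t": time; "joints": joint angles; "qvel": joint speeds; "tau": joint torques, N m; "eef_pos": TCP position; "tcp_rot": TCP orientation; "ft_force": force on the tool from outside, world axes, zero at the start; "moment": the same for the moment, N m; "opening": opening from 0.0 (shut) to 1.0 (fully open).
Only numpy, scipy, OpenCV 4.12 (cv2) and the standard library are available. Lean on these libraries where they do the work, as an engineer would, in place of code of your own. Each camera call takes 0.05 s, during which the arm holds its last target.

## Working session

There is one attempt and no reset: what is moved stays moved. The work goes in short steps, Python scripts to look and compute and a tool call to move; the robot and the scene stay as the last step left them, time stands still between calls to the robot, and variables do not carry over. Pictures are saved under pics/ and viewed, and the job is handed in when it is done.

Besides the shell and the picture viewer there is one more tool, called after ">>>" as name(argument=value, ...) on one line, values as JSON. jog_arm: Moves the arm, as the interface text tells. Its arguments: {"type":"object","properties":{"deltas":{"type":"array","items":{"type":"number"}}},"required":["deltas"]}

```bash
mkdir -p pics; cat > h.py <<'E'
from cell import env, eyes
import numpy as np, cv2
def snap(name,fn):
    c=eyes.read_camera(name); cv2.imwrite('pics/'+fn,c['image'][:,:,::-1]); 
    np.savez('pics/'+fn+'.npz',**{k:np.array(v) for k,v in c.items()}); return c
E
python3 - <<'E'
from h import *
for n in ['scene','side','wrist']:
    c=snap(n,n+'0.png'); print(n,[k for k in c],c['fovy'],c['cx'],c['cy']); print(np.round(c['world_from_camera'],3).tolist())
    for k in c:
        if k not in('image','world_from_camera'):print(k,c[k])
print(env.state())
E
```

```text
scene ['image', 'fovy', 'cx', 'cy', 'world_from_camera'] 51.83668163442025 285.41726974683127 207.66123796024755
[[0.119, -0.688, 0.715, 1525.265], [0.993, 0.093, -0.076, -94.939], [-0.014, 0.719, 0.695, 983.001], [0.0, 0.0, 0.0, 1.0]]
fovy 51.83668163442025
cx 285.41726974683127
cy 207.66123796024755
side ['image', 'fovy', 'cx', 'cy', 'world_from_camera'] 45.10923405571283 282.04361998275306 214.2952550814092
[[0.972, 0.167, -0.166, 347.293], [-0.234, 0.628, -0.743, -994.559], [-0.02, 0.761, 0.649, 941.44], [0.0, 0.0, 0.0, 1.0]]
fovy 45.10923405571283
cx 282.04361998275306
cy 214.2952550814092
wrist ['image', 'fovy', 'cx', 'cy', 'world_from_camera'] 66.79281363926893 279.0713685320627 206.42291963197695
[[0.309, -0.908, -0.284, 113.406], [0.951, 0.295, 0.093, 620.52], [-0.001, -0.298, 0.954, 383.966], [0.0, 0.0, 0.0, 1.0]]
fovy 66.79281363926893
cx 279.0713685320627
cy 206.42291963197695
{'t': 0.15, 'joints': array([ 1.15039955e+00,  4.91382578e-01,  1.55927591e+00, -7.07683768e-06,
        1.09169751e+00, -1.05580499e-01]), 'qvel': array([-1.41489779e-03,  6.14893607e-05, -1.08096905e-04,  7.31442898e-05,
       -2.21769761e-05, -4.48111790e-05]), 'tau': array([ 2.46614734e-03, -6.12889910e+01, -2.58280832e+01,  6.92915311e-02,
        4.72903729e-02, -4.59206331e-05]), 'eef_pos': array([193.48687666, 594.27933291, 404.33142122]), 'tcp_rot': array([-1.66815316,  1.57003296, -1.98296617]), 'ft_force': array([ 1.04799996, -0.53823783, -0.04373286]), 'moment': array([ 0.023175  , -0.00432147, -0.03898597]), 'opening': 0.9989195635785013}
```

View pics/scene0.png

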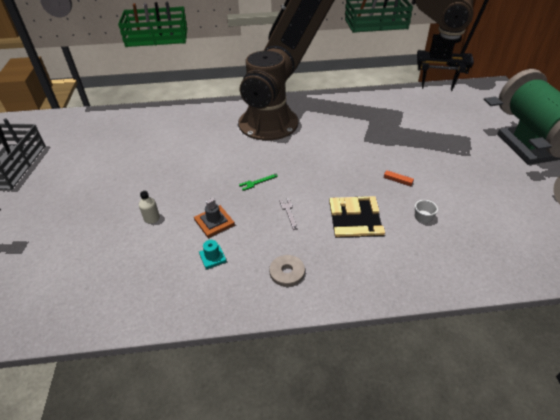

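View pics/side0.png

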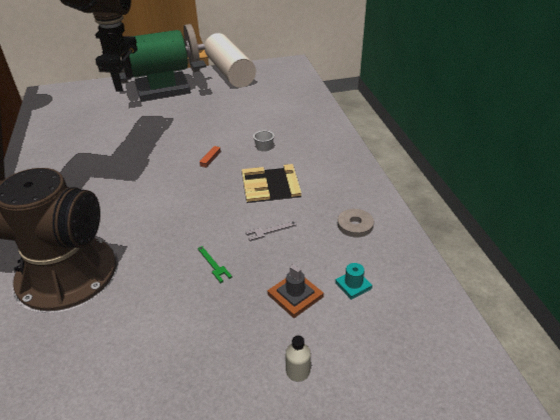

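View pics/wrist0.png

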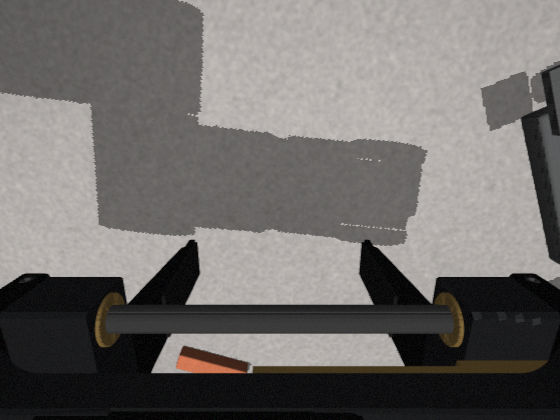

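```bash
cat >> h.py <<'E'
def ray(c,u,v):
    im=c['image']; f=im.shape[0]/2/np.tan(np.radians(float(c['fovy']))/2)
    T=c['world_from_camera']; d=T[:3,:3]@np.array([(u-c['cx'])/f,-(v-c['cy'])/f,-1]); return T[:3,3],d
def onz(c,u,v,z):
    o,d=ray(c,u,v); return o+d*(z-o[2])/d[2]
def proj(c,p):
    im=c['image']; f=im.shape[0]/2/np.tan(np.radians(float(c['fovy']))/2)
    T=c['world_from_camera']; q=T[:3,:3].T@(np.asarray(p,float)-T[:3,3]); return np.array([c['cx']+f*q[0]/-q[2], c['cy']-f*q[1]/-q[2]])
def load(fn): 
    d=np.load('pics/'+fn+'.npz'); return {k:d[k] for k in d}
def crop(c,u0,v0,w,h,s,fn):
    im=np.ascontiguousarray(c['image'][v0:v0+h,u0:u0+w,::-1]); im=cv2.resize(im,None,fx=s,fy=s,interpolation=cv2.INTER_CUBIC)
    for u in range((u0+9)//10*10,u0+w,10): cv2.putText(im,str(u),(int((u-u0+.5)*s)-8,8),0,.3,(0,0,255),1); cv2.line(im,(int((u-u0+.5)*s),10),(int((u-u0+.5)*s),15),(0,0,255),1)
    for v in range((v0+9)//10*10,v0+h,10): cv2.putText(im,str(v),(0,int((v-v0+.5)*s)+3),0,.3,(0,0,255),1); cv2.line(im,(20,int((v-v0+.5)*s)),(25,int((v-v0+.5)*s)),(0,0,255),1)
    cv2.imwrite('pics/'+fn,im)
E
python3 - <<'E'
from h import *
c=load('scene0.png'); s=load('side0.png')
crop(c,180,160,220,120,3.6,'sc.png'); crop(s,190,130,200,200,3,'si.png')
E
```

```text
(no output)
```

View pics/sc.png

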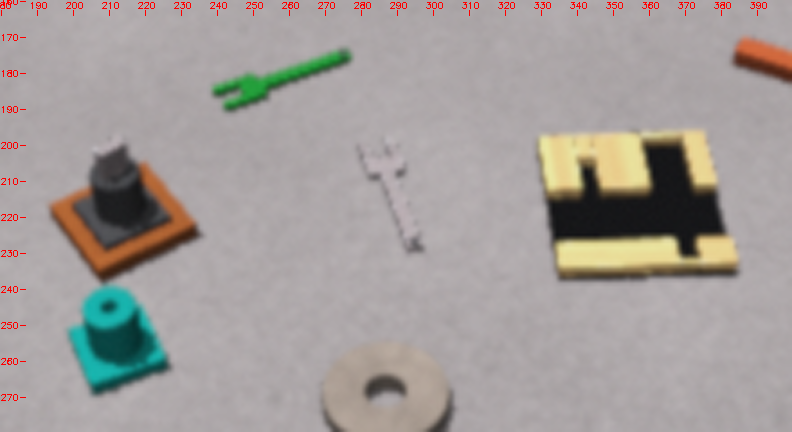

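View pics/si.png

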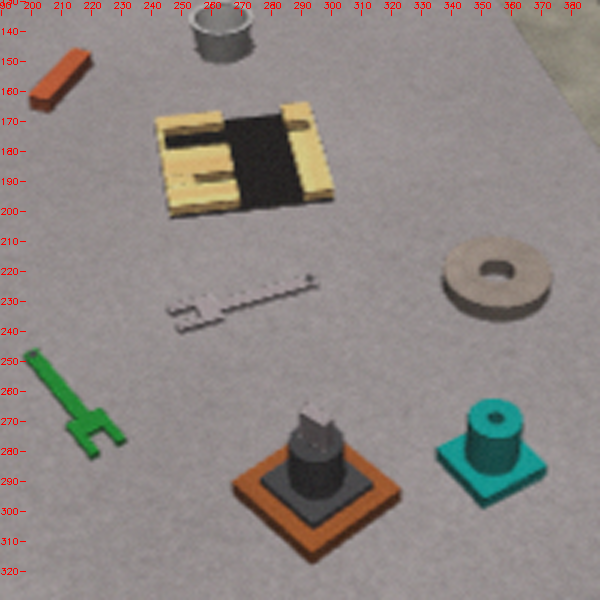

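```bash
python3 - <<'E'
from h import *
c=load('scene0.png'); s=load('side0.png')
def P(l,a,z,n): print(l,[np.round(onz(n,u,v,z),0)[:2].tolist() for u,v in a])
P('tray sc',[(330,197.5),(375.5,196),(384,231.5),(334.5,233.5)],17,c)
P('tray si',[(242,169),(293,164.5),(300,194),(246.5,199.5)],17,s)
P('stand sc',[(194.5,217),(221,205),(234,224),(208,236)],16,c)
P('stand si',[(267,292),(295,273),(322.5,293.5),(293,313)],16,s)
P('span sc',[(283,201),(285.5,205.5),(294.5,227.5)],8,c); P('span si',[(251,233),(260,232),(294,223)],8,s)
P('pinhead sc',[(209,203)],83,c); P('pinhead si',[(295,268)],83,s)
P('wheel',[(288,268)],20,c);P('teal',[(209,243)],60,c); P('oil',[(150,215)],0,c); P('oil',[(298,375)],0,s)
P('screws',[(426,212)],0,c);P('dresser',[(398,180)],10,c);P('green',[(259,182)],10,c)
E
```

```text
tray sc [[502.0, 162.0], [515.0, 311.0], [673.0, 294.0], [662.0, 144.0]]
tray si [[513.0, 310.0], [674.0, 292.0], [656.0, 139.0], [499.0, 155.0]]
stand sc [[533.0, -280.0], [489.0, -196.0], [580.0, -157.0], [621.0, -236.0]]
stand si [[482.0, -205.0], [562.0, -162.0], [609.0, -242.0], [526.0, -281.0]]
span sc [[488.0, 7.0], [511.0, 13.0], [613.0, 29.0]]
span si [[485.0, 19.0], [510.0, 16.0], [609.0, 29.0]]
pinhead sc [[547.0, -225.0]]
pinhead si [[551.0, -207.0]]
wheel [[776.0, -12.0]]
teal [[689.0, -227.0]]
oil [[488.0, -427.0]]
oil [[499.0, -429.0]]
screws [[593.0, 459.0]]
dresser [[438.0, 413.0]]
green [[384.0, -64.0]]
```

```bash
cat >> h.py <<'E'
from scipy.spatial.transform import Rotation as R
def cur():
    s=env.state(); return np.array(s['eef_pos']),R.from_euler('xyz',s['tcp_rot'])
def down(yaw):  # tool x down, tool y at yaw in world
    y=np.array([np.cos(yaw),np.sin(yaw),0]); x=np.array([0,0,-1.]); return R.from_matrix(np.column_stack([x,y,np.cross(x,y)]))
def to(p,r):
    p0,r0=cur(); d=r0.inv().apply(np.asarray(p)-p0); w=(r0.inv()*r).as_rotvec()
    print('shift',np.round(d,1),'turn',np.round(w,3),'n>=',np.ceil(max(np.linalg.norm(d)/62.5,np.linalg.norm(w)/.187)))
E
python3 - <<'E'
from h import *
p,r=cur(); print(np.round(r.as_matrix(),3)); w=load('wrist0.png'); T=w['world_from_camera']
print('cam in tool',r.inv().apply(T[:3,3]-p), np.round(r.as_matrix().T@T[:3,:3],3))
for yaw in [-1.8,-1.0,0,1.26,1.57]:
  print(yaw);to([548+60,-217,330],down(yaw))
E
```

```text
[[-0.     0.31   0.951]
 [-0.001  0.951 -0.31 ]
 [-1.    -0.001 -0.   ]]
cam in tool [ 20.37166612   0.17050456 -84.26872534] [[ 0.     0.299 -0.954]
 [ 1.    -0.     0.   ]
 [-0.    -0.954 -0.299]]
-1.8
shift [  74.8 -643.   645.4] turn [3.056e+00 1.000e-03 0.000e+00] n>= 17.0
-1.0
shift [  74.8 -643.   645.4] turn [2.256e+00 1.000e-03 0.000e+00] n>= 15.0
0
shift [  74.8 -643.   645.4] turn [1.256e+00 0.000e+00 1.000e-03] n>= 15.0
1.26
shift [  74.8 -643.   645.4] turn [-0.004 -0.     0.001] n>= 15.0
1.57
shift [  74.8 -643.   645.4] turn [-0.314 -0.     0.001] n>= 15.0
```

```bash
python3 - <<'E'
from h import *
to([613,-242,330],down(1.2))
E
```

```text
shift [  74.8 -665.2  657.8] turn [ 0.056 -0.     0.001] n>= 16.0
```

>>> jog_arm(deltas=[0, -41, 41, 0, 0, 0, 1, 0, -41, 41, 0, 0, 0, 1, 0, -41, 41, 0, 0, 0, 1, 0, -41, 41, 0, 0, 0, 1, 0, -41, 41, 0, 0, 0, 1, 0, -41, 41, 0, 0, 0, 1, 0, -41, 41, 0, 0, 0, 1, 0, -41, 41, 0, 0, 0, 1, 0, -41, 41, 0, 0, 0, 1, 0, -41, 41, 0, 0, 0, 1])

```text
t: 1.4
eef_pos: [462.5, 64.6, 403.6]
tcp_rot: [-0.617, 1.57, -0.926]
ft_force: [0.1, 0.0, 0.4]
opening: 1.0
```

```bash
python3 - <<'E'
from h import *
to([613,-242,330],down(1.2)); 
E
```

```text
shift [  74.1 -246.4  236.4] turn [0.063 0.001 0.001] n>= 6.0
```

>>> jog_arm(deltas=[12, -41, 39, 0.02, 0, 0, 1, 12, -41, 39, 0.02, 0, 0, 1, 12, -41, 39, 0.02, 0, 0, 1, 12, -41, 39, 0, 0, 0, 1, 12, -41, 39, 0, 0, 0, 1, 12, -41, 39, 0, 0, 0, 1, 0, 0, 0, 0, 0, 0, 1])

```text
t: 2.28
eef_pos: [601.6, -261.9, 328.3]
tcp_rot: [0.298, 1.57, -0.077]
ft_force: [-1.3, 1.2, -0.6]
opening: 0.998
```

```bash
python3 - <<'E'
from h import *
snap('wrist','w1.png'); print(cur()[0])
E
```

```text
[ 601.21836573 -260.24442416  328.81289993]
```

View pics/w1.png

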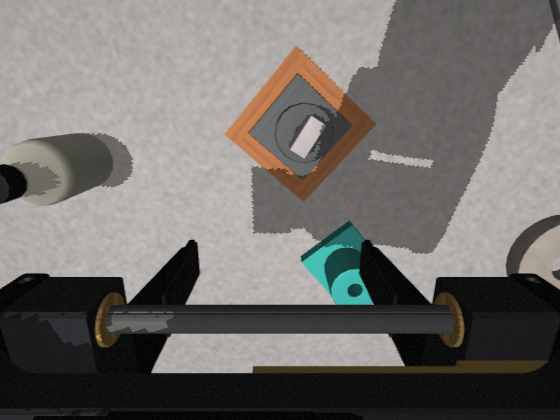

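```bash
python3 - <<'E'
from h import *
c=load('w1.png'); crop(c,220,40,165,165,4,'w1c.png')
E
```

```text
(no output)
```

View pics/w1c.png

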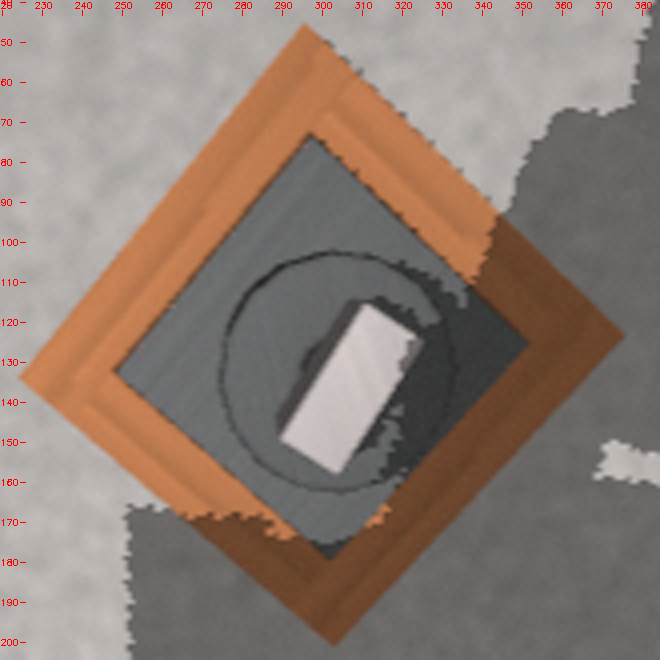

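```bash
python3 - <<'E'
from h import *
c=load('w1.png')
q=np.array([onz(c,u,v,98) for u,v in [(311,115),(325,124),(303.5,158),(289,149.5)]])
print(np.round(q,1)); print('c',q.mean(0),'len',np.linalg.norm(q[2]-q[1]),np.linalg.norm(q[1]-q[0]))
d=q[2]-q[1]+q[3]-q[0]; yaw=np.arctan2(d[1],d[0]); print('yaw w',yaw, yaw+np.pi)
a=np.array([onz(c,u,v,16) for u,v in [(296,46),(375,123),(303,200),(225,133)]]); print(a.mean(0)[:2]); e=a[1]-a[0];print(np.linalg.norm(e),np.arctan2(e[1],e[0]))
print('boss',onz(c,303.5,132,68))
print(env.state()['joints'])
E
```

```text
[[ 535.6 -213.9   98. ]
 [ 544.1 -207.4   98. ]
 [ 559.4 -227.7   98. ]
 [ 550.7 -234.6   98. ]]
c [ 547.45919637 -220.89834771   98.        ] len 25.441930463291484 10.655860932179028
yaw w -0.9304145782283566 2.2111780753614365
[ 547.36468576 -220.45439899]
94.242501379491 0.4803308902762928
boss [ 546.64175038 -220.64966895   68.        ]
[-5.09369237e-01  6.10306903e-01  1.55841866e+00  9.34449797e-04
  9.72126659e-01 -1.70675483e+00]
```

>>> jog_arm(deltas=[0, 0, 0, 0.178, 0, 0, 1, 0, 0, 0, 0.178, 0, 0, 1, 0, 0, 0, 0.178, 0, 0, 1, 0, 0, 0, 0.178, 0, 0, 1, 0, 0, 0, 0.178, 0, 0, 1, 0, 0, 0, 0.178, 0, 0, 1, 0, 0, 0, 0.178, 0, 0, 1, 0, 0, 0, 0.178, 0, 0, 1, 0, 0, 0, 0.178, 0, 0, 1, 0, 0, 0, 0.178, 0, 0, 1])

```text
t: 3.58
eef_pos: [598.6, -245.9, 333.1]
tcp_rot: [-2.424, 1.568, 1.659]
ft_force: [0.3, -0.2, -0.0]
opening: 0.998
```

```bash
python3 - <<'E'
from h import *
to([547.4,-220.7,300],down(-.93)); 
E
```

```text
shift [ 33.1 -56.2   9.8] turn [ 0.3   -0.002  0.002] n>= 2.0
```

>>> jog_arm(deltas=[10, -25, 3, 0.15, 0, 0, 0.6, 10, -20, 8, 0.15, 0, 0, 0.6, 10, -4, 6, 0, 0, 0, 0.6, 0, 0, 0, 0, 0, 0, 0.6, 0, 0, 0, 0, 0, 0, 0.6])

```text
t: 4.2
eef_pos: [548.3, -220.3, 304.6]
tcp_rot: [-3.058, 1.568, 0.725]
ft_force: [0.5, 0.1, 0.1]
opening: 0.605
```

```bash
python3 - <<'E'
from h import *
c=snap('wrist','w2.png')
to([547.4,-220.7,261],down(-.93)); print(env.state()['joints'])
print(proj(c,[547.4,-220.7,98]))
E
```

```text
shift [43.5 -0.3  1. ] turn [ 0.    -0.003  0.   ] n>= 1.0
[-0.49426297  0.55938506  1.74706777  0.00342846  0.83434067  0.43323023]
[278.04016125 249.09618525]
```

View pics/w2.png

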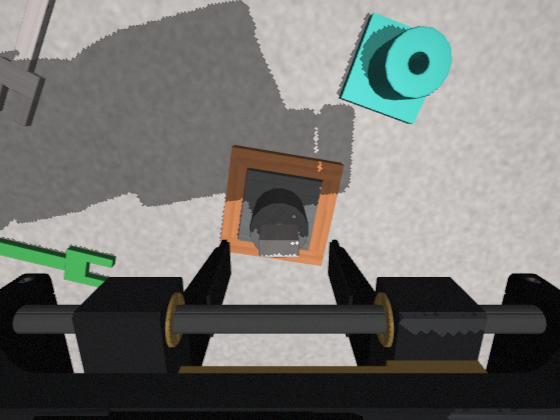

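>>> jog_arm(deltas=[20, 0, 0.5, 0, 0, 0, 0.6, 20, 0, 0.5, 0, 0, 0, 0.6, 3.5, 0, 0, 0, 0, 0, 0.6, 0, 0, 0, 0, 0, 0, 0, 0, 0, 0, 0, 0, 0, 0, 0, 0, 0, 0, 0, 0, 0, 0, 0, 0, 0, 0, 0, 0])

```text
t: 5.12
eef_pos: [549.1, -221.2, 262.8]
tcp_rot: [2.764, 1.566, 0.267]
ft_force: [-0.6, 6.1, -3.0]
opening: 0.27
```

```bash
python3 - <<'E'
from h import *
s=env.state(); print(s)
E
```

```text
{'t': 5.125, 'joints': array([-0.49495853,  0.61783436,  1.77525377,  0.00470346,  0.74516571,
        0.42756502]), 'qvel': array([ 0.00355468, -0.0003404 ,  0.00847872,  0.00547563, -0.00465865,
        0.00038722]), 'tau': array([-3.20741616e+00, -6.57131124e+01, -2.27392334e+01, -8.39684922e-01,
       -1.36087887e+00, -1.86440872e-02]), 'eef_pos': array([ 549.1352095 , -221.22539784,  262.78181845]), 'tcp_rot': array([2.76350337, 1.566175  , 0.26673188]), 'ft_force': array([-0.60418429,  6.14532201, -3.01591012]), 'moment': array([1.11267065, 0.45738288, 0.01847512]), 'opening': 0.27016070498227074}
```

>>> jog_arm(deltas=[-0.2, 0, 0, 0.18, 0, 0, 0, -0.3, 0, 0, 0.18, 0, 0, 0, -0.3, 0, 0, 0.18, 0, 0, 0, -0.2, 0, 0, -0.18, 0, 0, 0, -0.3, 0, 0, -0.18, 0, 0, 0, -0.3, 0, 0, -0.18, 0, 0, 0])

```text
t: 5.88
eef_pos: [548.6, -220.7, 263.7]
tcp_rot: [-3.046, 1.567, 0.733]
ft_force: [1.3, 1.3, -4.6]
opening: 0.271
```

```bash
cat > st.py <<'E'
from h import *
s=env.state(); p,r=cur(); y=r.as_matrix()[:,1]; print(s['t'],np.round(p,2),'yaw',round(np.arctan2(y[1],y[0]),3),'xdir',np.round(r.as_matrix()[:,0],4),'F',np.round(s['ft_force'],1),'M',np.round(s['moment'],2),'op',round(s['opening'],3),'j',np.round(s['joints'],2), 'vel',np.abs(s['qvel']).max().round(3))
E
python3 st.py
```

```text
5.875 [ 548.65 -220.7   263.73] yaw -0.933 xdir [ 0.0026  0.0024 -1.    ] F [ 1.3  1.3 -4.6] M [ 0.15 -0.09 -0.11] op 0.271 j [-0.49  0.62  1.78  0.    0.75  0.44] vel 1.477
```

>>> jog_arm(deltas=[-0.3, 0, 0, -0.18, 0, 0, 0, -0.3, 0, 0, -0.18, 0, 0, 0, -0.3, 0, 0, -0.18, 0, 0, 0, -0.3, 0, 0, -0.18, 0, 0, 0, -0.1, 0, 0, 0.18, 0, 0, 0, -0.3, 0, 0, 0.18, 0, 0, 0, -0.3, 0, 0, 0.18, 0, 0, 0, -0.3, 0, 0, 0.18, 0, 0, 0, -0.3, 0, 0, 0.18, 0, 0, 0, -0.3, 0, 0, 0.18, 0, 0, 0])

```text
t: 7.12
eef_pos: [548.6, -220.5, 265.7]
tcp_rot: [-2.767, 1.567, 0.652]
ft_force: [1.1, -3.2, -6.1]
opening: 0.272
```

```bash
python3 st.py; python3 -c "
from h import *
c=snap('side','s1.png'); crop(c,240,240,110,90,7,'s1c.png')
c=load('side0.png'); crop(c,240,240,110,90,7,'s0c.png')"
```

```text
7.125 [ 548.61 -220.49  265.66] yaw -1.293 xdir [ 0.0028  0.0022 -1.    ] F [ 1.1 -3.2 -6.1] M [-0.7   0.06  0.12] op 0.272 j [-0.49  0.61  1.77  0.    0.75  0.8 ] vel 1.478
```

View pics/s1c.png

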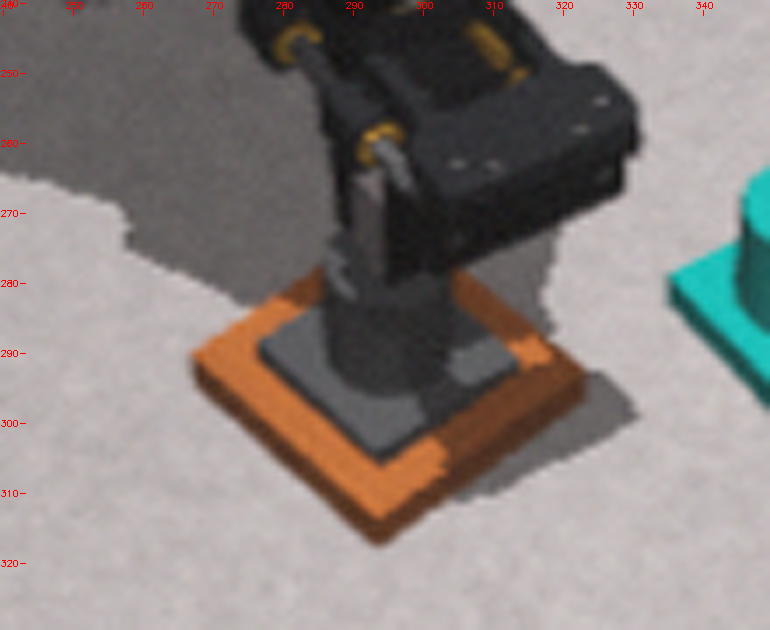

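>>> jog_arm(deltas=[-0.1, 0, 0, -0.18, 0, 0, 0, -0.3, 0, 0, -0.18, 0, 0, 0, -0.3, 0, 0, -0.18, 0, 0, 0, -0.3, 0, 0, -0.18, 0, 0, 0, -0.3, 0, 0, -0.18, 0, 0, 0, -0.1, 0, 0, 0.18, 0, 0, 0, -0.3, 0, 0, 0.18, 0, 0, 0, -0.3, 0, 0, 0.18, 0, 0, 0, -0.3, 0, 0, 0.18, 0, 0, 0, -0.3, 0, 0, 0.18, 0, 0, 0])

```text
t: 8.43
eef_pos: [548.3, -220.4, 267.4]
tcp_rot: [-2.555, 1.567, 0.891]
ft_force: [-0.6, -2.8, -6.1]
opening: 0.269
```

```bash
python3 st.py
```

```text
8.425 [ 548.35 -220.36  267.45] yaw -1.267 xdir [ 0.0022  0.0028 -1.    ] F [-0.6 -2.8 -6.1] M [-0.82  0.01  0.08] op 0.269 j [-0.49  0.61  1.77  0.01  0.76  0.77] vel 1.449
```

>>> jog_arm(deltas=[-0.1, 0, 0, -0.18, 0, 0, 0, -0.3, 0, 0, -0.18, 0, 0, 0, -0.3, 0, 0, -0.18, 0, 0, 0, -0.3, 0, 0, -0.18, 0, 0, 0, -0.3, 0, 0, -0.18, 0, 0, 0, -0.3, 0, 0, -0.18, 0, 0, 0, -0.3, 0, 0, -0.18, 0, 0, 0, -0.3, 0, 0, -0.18, 0, 0, 0, -0.3, 0, 0, -0.18, 0, 0, 0])

```text
t: 9.55
eef_pos: [547.1, -219.4, 268.9]
tcp_rot: [3.129, 1.563, 1.972]
ft_force: [-0.1, -1.9, -4.4]
opening: 0.271
```

```bash
python3 st.py
```

```text
9.55 [ 547.09 -219.38  268.91] yaw 0.414 xdir [-0.0029  0.0069 -1.    ] F [-0.1 -1.9 -4.4] M [-0.62  0.36 -0.07] op 0.271 j [-0.49  0.61  1.78  0.01  0.76 -0.91] vel 1.489
```

>>> jog_arm(deltas=[-0.1, 0, 0, 0.18, 0, 0, 0, -0.35, 0, 0, 0.18, 0, 0, 0, -0.35, 0, 0, 0.18, 0, 0, 0, -0.35, 0, 0, 0.18, 0, 0, 0, -0.35, 0, 0, 0.18, 0, 0, 0, -0.35, 0, 0, 0.18, 0, 0, 0, -0.35, 0, 0, 0.18, 0, 0, 0, -0.35, 0, 0, 0.18, 0, 0, 0, -0.35, 0, 0, 0.18, 0, 0, 0, -0.35, 0, 0, 0.18, 0, 0, 0])

```text
t: 10.8
eef_pos: [548.0, -220.5, 271.5]
tcp_rot: [-2.393, 1.567, 0.919]
ft_force: [0.6, -2.6, -5.5]
opening: 0.274
```

>>> jog_arm(deltas=[-0.1, 0, 0, -0.18, 0, 0, 0, -0.35, 0, 0, -0.18, 0, 0, 0, -0.35, 0, 0, -0.18, 0, 0, 0, -0.35, 0, 0, -0.18, 0, 0, 0, -0.35, 0, 0, -0.18, 0, 0, 0, -0.35, 0, 0, -0.18, 0, 0, 0, -0.35, 0, 0, -0.18, 0, 0, 0, -0.35, 0, 0, -0.18, 0, 0, 0, -0.35, 0, 0, -0.18, 0, 0, 0])

```text
t: 11.92
eef_pos: [546.9, -219.5, 273.4]
tcp_rot: [-3.041, 1.563, 1.953]
ft_force: [-1.1, -1.7, -3.2]
opening: 0.271
```

```bash
python3 st.py;  python3 -c "
from h import *
c=snap('side','s2.png'); crop(c,240,240,110,90,7,'s2c.png')"
```

```text
11.925 [ 546.9  -219.46  273.39] yaw 0.281 xdir [-0.0027  0.0068 -1.    ] F [-1.1 -1.7 -3.2] M [-0.51  0.32 -0.03] op 0.271 j [-0.49  0.6   1.77  0.01  0.77 -0.78] vel 1.489
```

View pics/s2c.png

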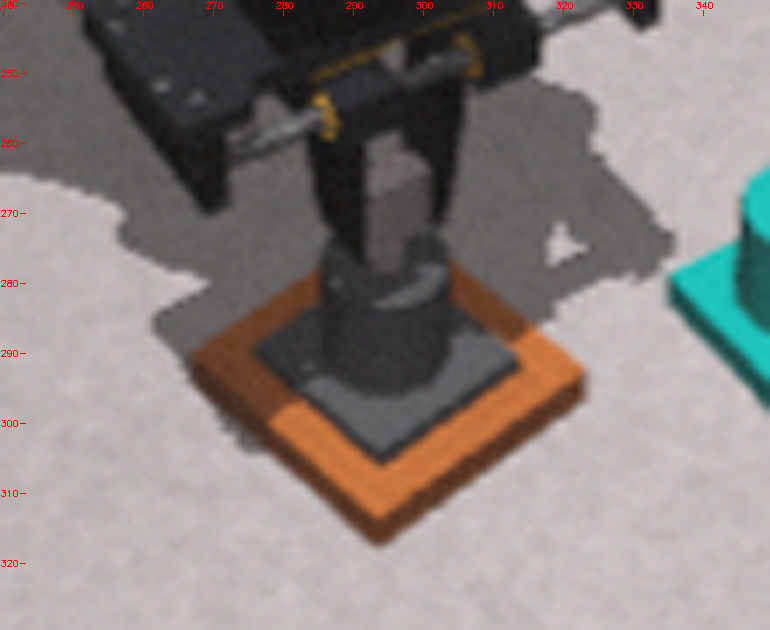

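>>> jog_arm(deltas=[-0.1, 0, 0, 0.18, 0, 0, 0, -0.35, 0, 0, 0.18, 0, 0, 0, -0.35, 0, 0, 0.18, 0, 0, 0, -0.35, 0, 0, 0.18, 0, 0, 0, -0.35, 0, 0, 0.18, 0, 0, 0, -0.35, 0, 0, 0.18, 0, 0, 0, -0.35, 0, 0, 0.18, 0, 0, 0, -0.35, 0, 0, 0.18, 0, 0, 0, -0.35, 0, 0, 0.18, 0, 0, 0, -0.35, 0, 0, 0.18, 0, 0, 0])

```text
t: 13.22
eef_pos: [547.7, -220.6, 279.5]
tcp_rot: [-2.822, 1.566, 0.318]
ft_force: [-1.2, -3.4, -2.1]
opening: 0.269
```

```bash
python3 st.py;  python3 -c "
from h import *
c=snap('wrist','w3.png'); crop(c,200,100,160,200,3,'w3c.png')"
```

```text
13.225 [ 547.75 -220.63  279.51] yaw -1.573 xdir [ 0.0045  0.0015 -1.    ] F [-1.2 -3.4 -2.1] M [-0.8   0.44  0.04] op 0.269 j [-0.5   0.59  1.77  0.    0.78  1.07] vel 1.483
```

View pics/w3c.png

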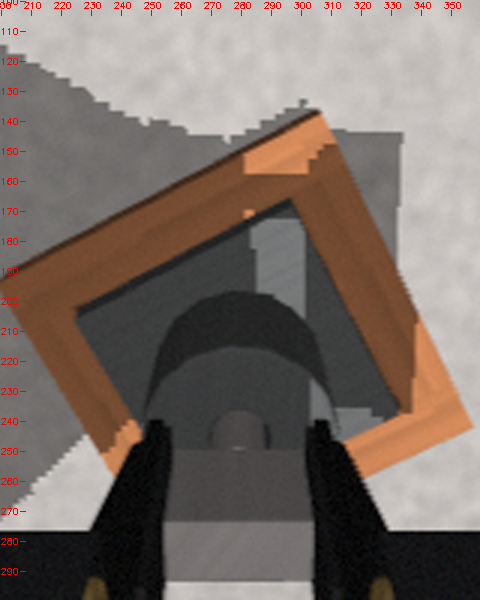

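>>> jog_arm(deltas=[-2, 0, 0, 0.1, 0, 0, 0, -2, 0, 0, -0.1, 0, 0, 0, -3, 0, 0, -0.1, 0, 0, 0, -3, 0, 0, 0.1, 0, 0, 0])

```text
t: 13.78
eef_pos: [547.6, -220.7, 290.2]
tcp_rot: [-2.856, 1.566, 0.285]
ft_force: [-0.2, -2.2, -2.3]
opening: 0.271
```

>>> jog_arm(deltas=[-5, 0, 0, 0, 0, 0, 0, -5, 0, 0, 0, 0, 0, 0, -6, 0, 0, 0, 0, 0, 0, -6, 0, 0, 0, 0, 0, 0, -8, 0, 0, 0, 0, 0, 0, -8, 0, 0, 0, 0, 0, 0, -10, 0, 0, 0, 0, 0, 0, -10, 0, 0, 0, 0, 0, 0])

```text
t: 14.78
eef_pos: [547.2, -220.5, 352.5]
tcp_rot: [-2.802, 1.565, 0.347]
ft_force: [-0.2, 1.2, -1.1]
opening: 0.272
```

```bash
python3 st.py;  python3 -c "
from h import *
c=snap('side','s3.png'); crop(c,240,200,110,130,5,'s3c.png')"
```

```text
14.775 [ 547.25 -220.49  352.48] yaw -1.563 xdir [ 0.0053  0.0019 -1.    ] F [-0.2  1.2 -1.1] M [-0.01  0.19  0.03] op 0.272 j [-0.5   0.5   1.71  0.01  0.93  1.06] vel 0.188
```

View pics/s3c.png

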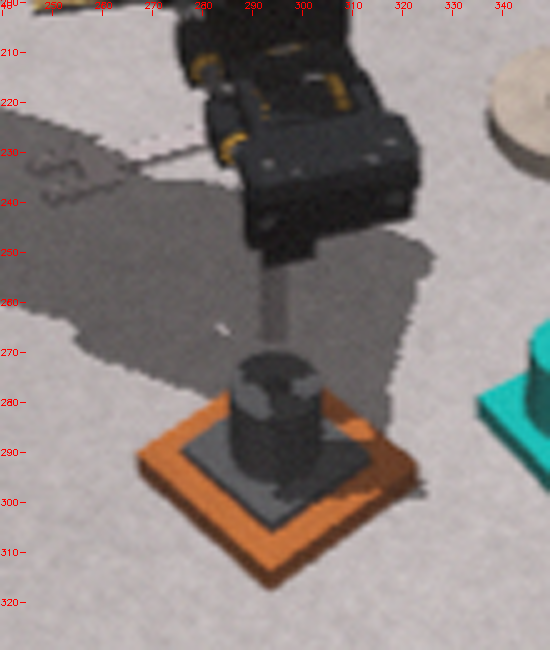

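>>> jog_arm(deltas=[0, -43, -20, 0, 0, 0, 0, 0, -43, -30, 0, 0, 0, 0, 0, -43, -30, 0, -0.1, 0, 0, 0, 0, -20, 0, -0.17, 0, 0, 0, 0, -20, 0, -0.17, 0, 0])

```text
t: 15.45
eef_pos: [667.9, -86.8, 350.3]
tcp_rot: [0.003, 1.13, -3.133]
ft_force: [0.0, -0.7, -1.5]
opening: 0.272
```

```bash
python3 st.py; cat >> h.py <<'E'
def tilt(yaw,a): # down at yaw then turn about tool y by -a (fingers toward +tool z)
    return down(yaw)*R.from_rotvec([0,-a,0])
def grasp_to(g,r): 
    p=np.asarray(g)-171*r.as_matrix()[:,0]; print('TCP target',np.round(p)); to(p,r)
E
python3 -c "
from h import *
grasp_to([600,-90,70],tilt(-1.62,1.05))"
```

```text
15.45 [667.93 -86.81 350.33] yaw -1.565 xdir [-0.4271 -0.0037 -0.9042] F [ 0.  -0.7 -1.5] M [-0.04 -0.17  0.06] op 0.272 j [-0.22  0.67  1.4  -0.1   1.51  1.38] vel 1.596
TCP target [748. -97. 155.]
shift [ 142.3   10.8 -155.9] turn [ 0.04  -0.609 -0.039] n>= 4.0
```

>>> jog_arm(deltas=[15, 3, -40, 0.01, -0.15, -0.01, 0, 25, 3, -40, 0.01, -0.15, -0.01, 0, 35, 3, -40, 0.01, -0.15, -0.01, 0, 0, 0, 0, 0, 0, 0, 0])

```text
t: 15.95
eef_pos: [725.2, -94.9, 220.1]
tcp_rot: [-0.004, 0.667, 3.104]
ft_force: [0.6, 0.6, -1.6]
opening: 0.272
```

```bash
python3 st.py
python3 -c "
from h import *
grasp_to([600,-90,70],tilt(-1.62,1.05))"
```

```text
15.95 [725.24 -94.92 220.07] yaw -1.606 xdir [-0.7851  0.0298 -0.6186] F [ 0.6  0.6 -1.6] M [-0.1  -0.51 -0.01] op 0.272 j [-0.21  0.95  1.22 -0.14  1.87  1.42] vel 0.09
TCP target [748. -97. 155.]
shift [ 22.1   1.8 -65.3] turn [ 0.01  -0.146 -0.01 ] n>= 2.0
```

```bash
python3 -c "
from h import *
grasp_to([600,-90,42],tilt(-1.62,1.2))"
```

```text
TCP target [759. -98. 104.]
shift [  45.1    2.1 -112.3] turn [ 0.01  -0.296 -0.01 ] n>= 2.0
```

>>> jog_arm(deltas=[6, 1, -42, 0.01, -0.1, -0.01, 0, 10, 1, -38, 0, -0.1, 0, 0, 16, 0, -36, 0, -0.1, 0, 0, 0, 0, 0, 0, 0, 0, 0])

```text
t: 16.45
eef_pos: [764.0, -98.6, 117.0]
tcp_rot: [0.0, 0.387, 3.093]
ft_force: [-0.3, -0.4, -0.2]
opening: 0.273
```

```bash
python3 st.py
python3 -c "
from h import *
grasp_to([600,-90,36],tilt(-1.62,1.2))
snap('side','s4.png');c=snap('scene','c4.png'); crop(c,180,130,200,150,4,'c4c.png')"
```

```text
16.45 [764.02 -98.59 117.01] yaw -1.62 xdir [-0.9251  0.0451 -0.3771] F [-0.3 -0.4 -0.2] M [-0.05 -0.62  0.01] op 0.273 j [-0.2   1.17  1.04 -0.16  2.11  1.43] vel 0.094
TCP target [759. -98.  98.]
shift [ 11.7  -0.5 -15.8] turn [-0.    -0.016 -0.   ] n>= 1.0
```

View pics/s4.png

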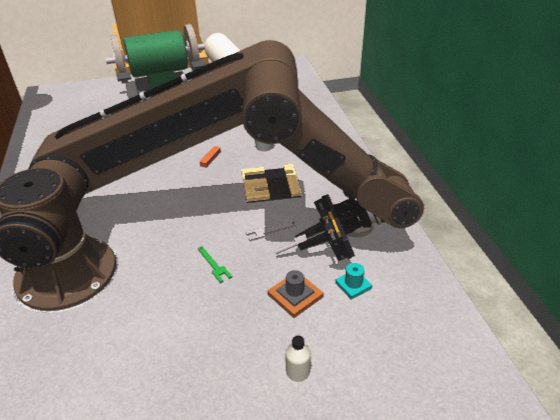

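View pics/c4c.png

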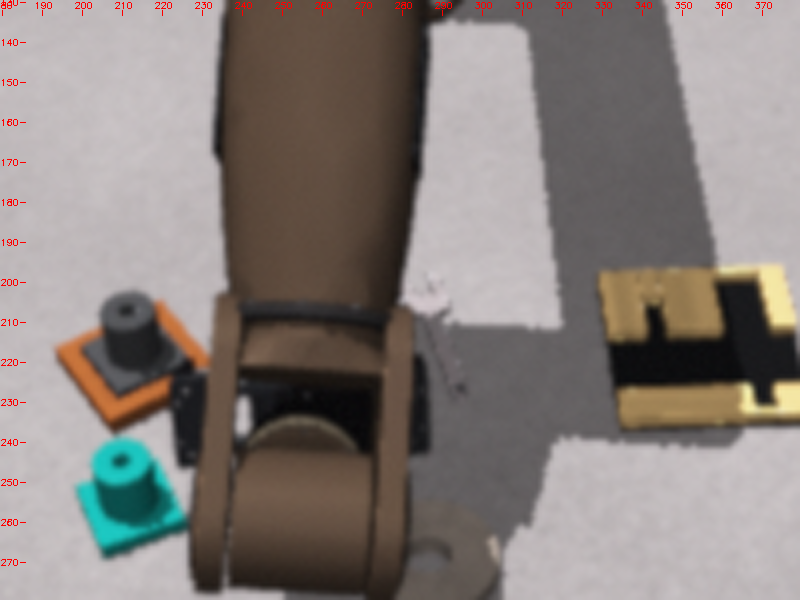

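>>> jog_arm(deltas=[3, 0, -7, 0, 0, 0, 0, 3, 0, -7, 0, 0, 0, 0, 0, 0, 0, 0, 0, 0, 0])

```text
t: 16.92
eef_pos: [765.5, -99.0, 112.0]
tcp_rot: [0.003, 0.405, 3.094]
ft_force: [-0.0, -0.3, -0.7]
opening: 0.271
```

```bash
python3 st.py
python3 -c "
from h import *
c=snap('side','s5.png'); crop(c,240,180,190,130,4,'s5c.png')"
```

```text
16.925 [765.54 -98.99 112.01] yaw -1.62 xdir [-0.9181  0.044  -0.3938] F [-0.  -0.3 -0.7] M [-0.08 -0.61  0.04] op 0.271 j [-0.2   1.17  1.04 -0.16  2.09  1.43] vel 0.021
```

View pics/s5c.png

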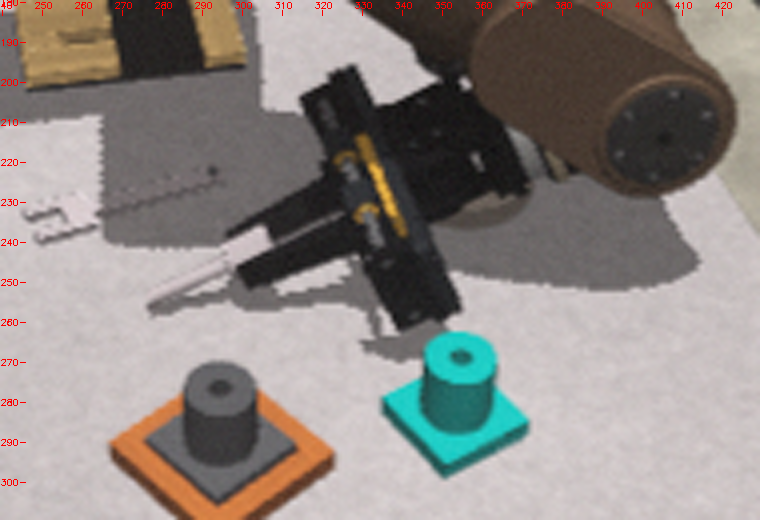

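>>> jog_arm(deltas=[0, 0, 0, 0, 0, 0, 0.5, 0, 0, 0, 0, 0, 0, 0.5, 0, 0, 0, 0, 0, 0, 0.5, 0, 0, 0, 0, 0, 0, 0.5])

```text
t: 17.48
eef_pos: [765.7, -99.0, 113.0]
tcp_rot: [0.003, 0.405, 3.094]
ft_force: [-0.1, 0.4, -0.0]
opening: 0.493
```

```bash
python3 st.py
python3 -c "
from h import *
c=snap('side','s6.png'); crop(c,240,180,190,130,4,'s6c.png'); grasp_to([590,-90,150],down(-1.62))"
```

```text
17.475 [765.73 -99.04 113.  ] yaw -1.62 xdir [-0.918   0.044  -0.3942] F [-0.1  0.4 -0. ] M [-0.06 -0.36  0.02] op 0.493 j [-0.2   1.17  1.04 -0.16  2.09  1.43] vel 0.001
TCP target [590. -90. 321.]
shift [7.970e+01 2.000e-01 2.605e+02] turn [-1.000e-03  1.166e+00 -3.000e-03] n>= 7.0
```

View pics/s6c.png

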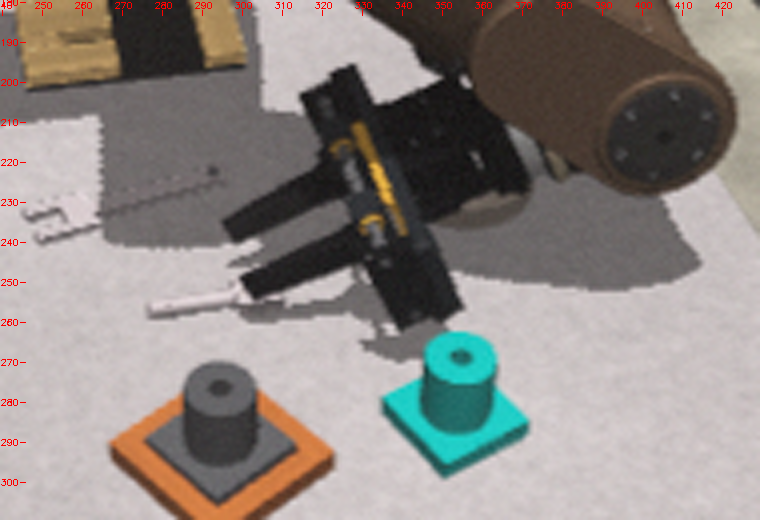

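```bash

python3 -c "
from h import *
to([490,-30,380],down(-1.62))"
```

```text
shift [150.9 -54.7 355.4] turn [-1.000e-03  1.166e+00 -3.000e-03] n>= 7.0
```

>>> jog_arm(deltas=[-20, -5, 40, 0, 0.12, 0, 0.5, -10, -10, 50, 0, 0.17, 0, 0.5, 0, -10, 52, 0, 0.17, 0, 0.5, 10, -10, 52, 0, 0.17, 0, 0.5, 0, -10, 45, 0, 0.17, 0, 0.5])

```text
t: 18.15
eef_pos: [632.8, -46.4, 294.3]
tcp_rot: [0.007, 1.225, 3.097]
ft_force: [0.9, -0.1, 0.1]
opening: 0.502
```

```bash
python3 st.py
python3 -c "
from h import *
to([490,-30,380],down(-1.62))"
```

```text
18.15 [632.81 -46.43 294.32] yaw -1.621 xdir [-0.3382  0.015  -0.941 ] F [ 0.9 -0.1  0.1] M [-0.04 -0.09 -0.  ] op 0.502 j [-0.17  0.66  1.57 -0.05  1.25  1.47] vel 1.646
shift [-32.1  -9.  164. ] turn [-0.002  0.345 -0.002] n>= 3.0
```

>>> jog_arm(deltas=[-15, -3, 50, 0, 0.17, 0, 0.5, -20, -3, 50, 0, 0.17, 0, 0.5, -20, -3, 50, 0, 0.02, 0, 0.5, 0, 0, 0, 0, 0, 0, 0.5])

```text
t: 18.65
eef_pos: [488.1, -28.6, 378.6]
tcp_rot: [3.044, 1.537, -0.148]
ft_force: [0.5, -0.3, 0.1]
opening: 0.499
```

```bash
python3 st.py
python3 -c "
from h import *
snap('wrist','w5.png')"
```

```text
18.65 [488.06 -28.63 378.57] yaw -1.621 xdir [ 0.0338 -0.005  -0.9994] F [ 0.5 -0.3  0.1] M [-0.04  0.16 -0.01] op 0.499 j [-0.19  0.33  1.92  0.    0.86  1.43] vel 0.052
```

View pics/w5.png

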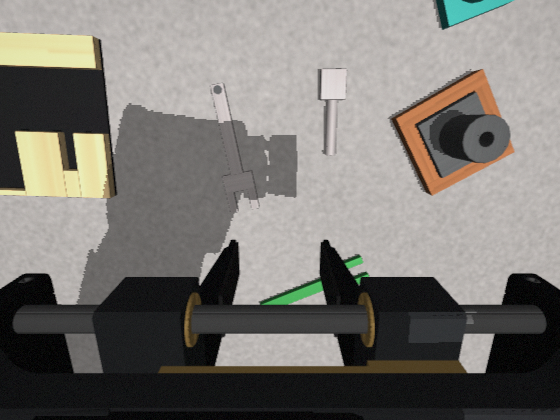

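Pin lies flat at about (332,110), paddle up; the spanner is at (235,145), and the tray edge is at left.

```bash
python3 - <<'E'
from h import *
c=load('w5.png'); crop(c,190,60,170,160,4.5,'w5c.png')
E
```

```text
(no output)
```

View pics/w5c.png

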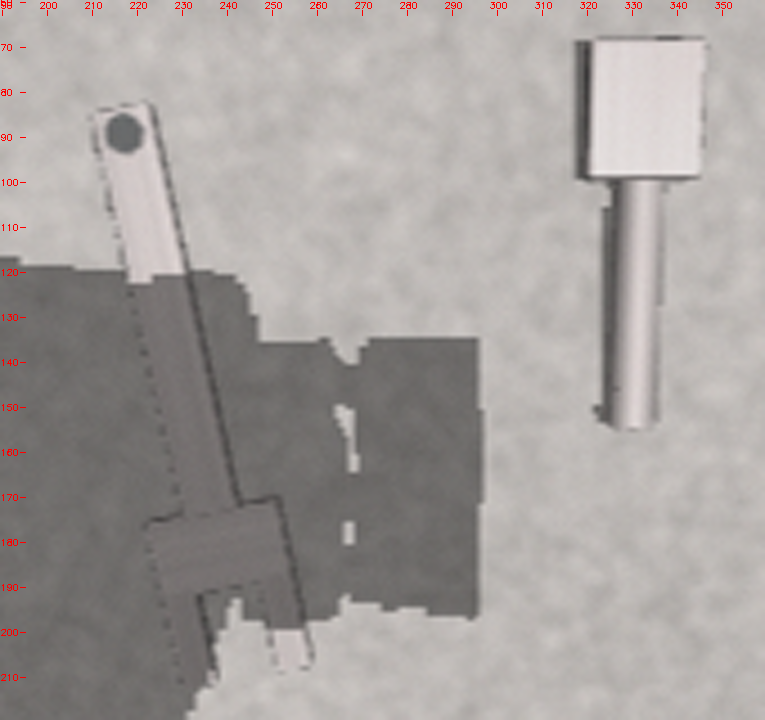

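```bash
python3 - <<'E'
from h import *
c=load('w5.png')
q=np.array([onz(c,u,v,12) for u,v in [(320.5,68.5),(345.5,68.5),(345,98.5),(320,98.5)]])
print(np.round(q,1),q.mean(0)); d=q[2]-q[1]+q[3]-q[0]; print('axis yaw(head->tip)',np.arctan2(d[1],d[0]),np.linalg.norm(d)/2)
t=onz(c,331.2,153.5,7); print('tip',t); e=t-q.mean(0); print('axis2',np.arctan2(e[1],e[0]),np.linalg.norm(e[:2]))
s=np.array([onz(c,u,v,8) for u,v in [(212,85),(223.5,83),(231,174),(242.5,171),(230,211),(258,207)]])
print(np.round(s,1)); tail=s[:2].mean(0); f=s[4:].mean(0); m=s[2:4].mean(0); e=f-tail; print(tail,f,'yaw',np.arctan2(e[1],e[0]),np.arctan2(*(m-tail)[[1,0]]),np.linalg.norm(e), 'origin',tail+e/np.linalg.norm(e)*70,(tail+f)/2)
for u,v in [(102,68),(115,197),(97,36)]: print('tray',onz(c,u,v,17))
E
```

```text
[[ 620.9  -78.6   12. ]
 [ 619.6 -104.    12. ]
 [ 590.7 -103.7   12. ]
 [ 591.9  -77.7   12. ]] [605.77028672 -90.9918718   12.        ]
axis yaw(head->tip) 3.119230616816787 28.936206831567354
tip [533.98029988 -89.78159247   7.        ]
axis2 3.1247356413871223 71.80018792844581
[[611.   33.9   8. ]
 [612.4  21.7   8. ]
 [516.9  22.5   8. ]
 [519.6   9.4   8. ]
 [474.   27.5   8. ]
 [477.2  -5.1   8. ]]
[611.69346349  27.79283852   8.        ] [475.58712211  11.21726757   8.        ] yaw -3.0204054523536628 -3.015437554383116 137.11194593360585 origin [542.20685653  19.33048348   8.        ] [543.6402928   19.50505304   8.        ]
tray [631.35800768 140.17881385  17.        ]
tray [499.13577121 151.9421907   17.        ]
tray [660.25072729 139.34167141  17.        ]
```

```bash
python3 - <<'E'
from h import *
to([599,-90.9,240],down(-1.59))
E
```

```text
shift [ 142.    56.  -107.6] turn [-0.031 -0.034 -0.004] n>= 3.0
```

>>> jog_arm(deltas=[36, 14, -27, -0.008, -0.008, 0, 0.5, 36, 14, -27, -0.008, -0.008, 0, 0.5, 36, 14, -27, -0.008, -0.008, 0, 0.5, 33, 14, -27, -0.008, -0.01, 0, 0.5, 0, 0, 0, 0, 0, 0, 0.5])

```text
t: 19.32
eef_pos: [606.1, -92.3, 233.0]
tcp_rot: [1.65, 1.567, -1.508]
ft_force: [-0.1, 0.1, 0.1]
opening: 0.5
```

```bash
python3 st.py; python3 - <<'E'
from h import *
to([599,-90.9,193],down(-1.59)); snap('wrist','w6.png')
E
```

```text
19.325 [606.15 -92.33 233.01] yaw -1.588 xdir [ 3.0e-04 -4.1e-03 -1.0e+00] F [-0.1  0.1  0.1] M [-0.05  0.26  0.05] op 0.5 j [-0.26  0.68  1.74 -0.01  0.72  1.33] vel 0.033
shift [40.  -1.5  7.2] turn [ 0.002 -0.    -0.004] n>= 1.0
```

View pics/w6.png

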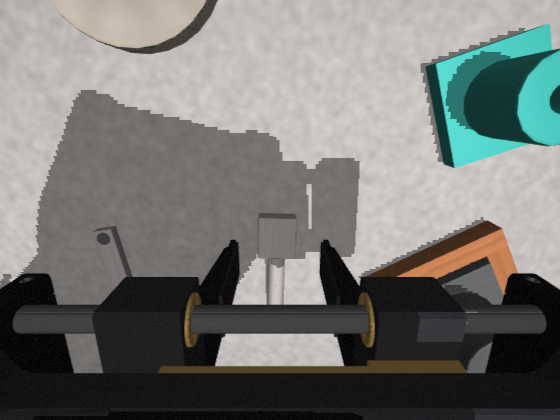

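```bash
python3 - <<'E'
from h import *
c=load('w6.png'); crop(c,230,190,100,90,6,'w6c.png')
for p in [(259,214),(296,214),(258,258),(296,258)]: print(onz(c,*p,12))
E
```

```text
[623.87563691 -80.22696208  12.        ]
[ 623.43893709 -104.84003042   12.        ]
[591.59768712 -78.39525372  12.        ]
[ 591.11146765 -104.82454744   12.        ]
```

>>> jog_arm(deltas=[20, -1, 4, 0, 0, 0, 0.5, 19.5, -0.5, 3, 0, 0, 0, 0.5, 0, 0, 0, 0, 0, 0, 0.5])

```text
t: 19.75
eef_pos: [598.4, -89.4, 196.3]
tcp_rot: [2.228, 1.565, -0.93]
ft_force: [-0.5, -0.5, 0.4]
opening: 0.499
```

```bash
python3 st.py
```

```text
19.75 [598.39 -89.41 196.3 ] yaw -1.587 xdir [ 0.0035 -0.0047 -1.    ] F [-0.5 -0.5  0.4] M [-0.03  0.22  0.02] op 0.499 j [-0.26  0.73  1.77 -0.01  0.63  1.33] vel 0.032
```

>>> jog_arm(deltas=[3.5, 1.5, 0, 0, 0, 0, 0.5, 0, 0, 0, 0, 0, 0, 0, 0, 0, 0, 0, 0, 0, 0, 0, 0, 0, 0, 0, 0, 0, 0, 0, 0, 0, 0, 0, 0])

```text
t: 20.38
eef_pos: [598.9, -90.7, 196.1]
tcp_rot: [2.522, 1.561, -0.635]
ft_force: [-0.5, -0.2, -1.2]
opening: 0.265
```

```bash
python3 st.py
```

```text
20.375 [598.95 -90.74 196.11] yaw -1.587 xdir [ 0.008  -0.0059 -1.    ] F [-0.5 -0.2 -1.2] M [-0.01  0.18 -0.02] op 0.265 j [-0.26  0.73  1.77 -0.01  0.63  1.33] vel 0.003
```

>>> jog_arm(deltas=[-15, 0, 0, 0, 0, 0, 0, -25, 0, 0, 0, 0, 0, 0, -25, 0, 0, 0, 0, 0, 0])

```text
t: 20.75
eef_pos: [598.2, -90.3, 262.9]
tcp_rot: [2.335, 1.564, -0.823]
ft_force: [1.0, 0.1, -0.8]
opening: 0.264
```

```bash
python3 st.py; python3 -c "
from h import *
to([490,215,370],down(-1.68))"
```

```text
20.75 [598.18 -90.32 262.87] yaw -1.587 xdir [ 0.0046 -0.005  -1.    ] F [ 1.   0.1 -0.8] M [-0.05  0.18  0.02] op 0.264 j [-0.26  0.63  1.74 -0.01  0.76  1.33] vel 0.42
shift [-109.2 -303.   112.5] turn [ 0.093 -0.005 -0.005] n>= 6.0
```

>>> jog_arm(deltas=[-20, -50, 15, 0, 0, 0, 0, -20, -50, 15, 0.02, 0, 0, 0, -20, -50, 15, 0.02, 0, 0, 0, -20, -50, 18, 0.02, 0, 0, 0, -20, -50, 18, 0.02, 0, 0, 0, -10, -50, 18, 0, 0, 0, 0, 0, 0, 0, 0, 0, 0, 0])

```text
t: 21.62
eef_pos: [510.0, 223.3, 383.3]
tcp_rot: [3.011, 1.555, -0.231]
ft_force: [-1.0, 0.2, -2.0]
opening: 0.27
```

```bash
python3 st.py; python3 -c "
from h import *
snap('wrist','w7.png')"
```

```text
21.625 [509.96 223.28 383.27] yaw -1.672 xdir [ 0.0155 -0.0036 -0.9999] F [-1.   0.2 -2. ] M [-0.04  0.14  0.01] op 0.27 j [ 0.3   0.42  1.76 -0.01  0.95  1.97] vel 0.039
```

View pics/w7.png

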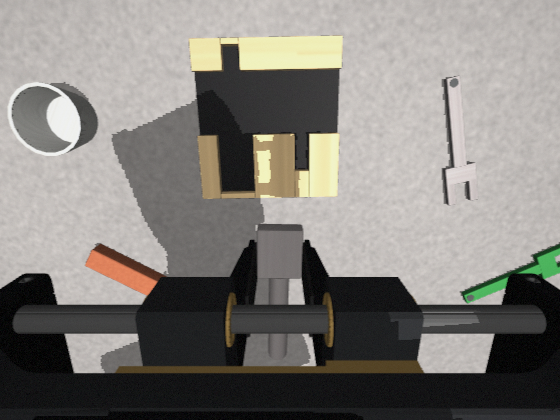

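```bash
python3 - <<'E'
from h import *
c=load('w7.png'); crop(c,180,25,175,185,4,'w7c.png'); crop(c,225,210,100,160,5,'w7p.png')
E
```

```text
(no output)
```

View pics/w7c.png

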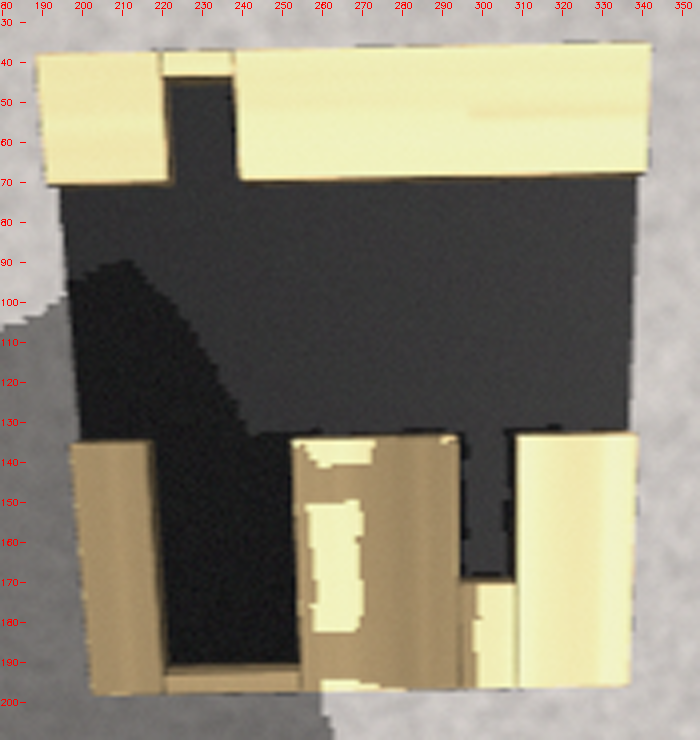

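View pics/w7p.png

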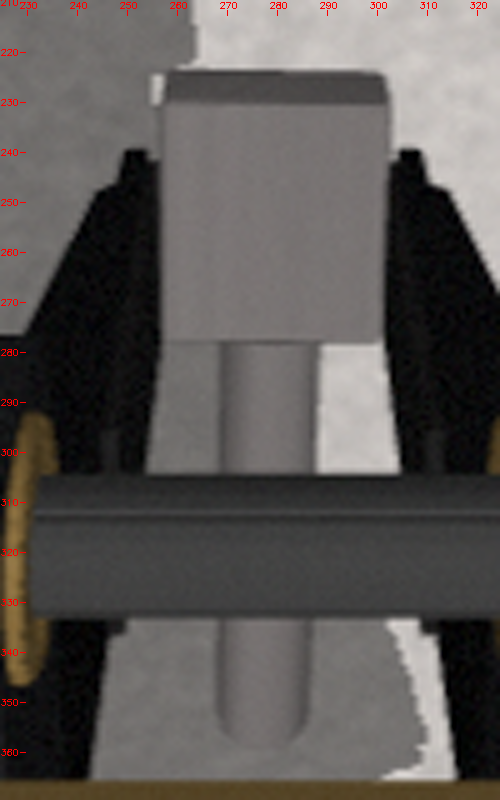

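```bash
python3 - <<'E'
from h import *
from scipy.optimize import least_squares
c=load('w7.png')
P=[((188.5,38),(-82,-76)),((341.5,35.5),(-82,76)),((191.5,70.5),(-52,-76)),((340.5,68),(-52,76)),((222,70.5),(-52,-45)),((239.5,70),(-52,-27)),((197.5,135.5),(12,-76)),((218,135),(12,-55.5)),((252.5,134),(12,-16.5)),((294,133.5),(12,28)),((308.5,133.5),(12,44)),((338,132.5),(12,76)),((203,197.5),(82,-76)),((336,196),(82,76))]
def res(q,full=False):
    ca,sa=np.cos(q[2]),np.sin(q[2]); z=q[3] if len(q)>3 else 17
    return np.concatenate([proj(c,[q[0]+ca*x-sa*y,q[1]+sa*x+ca*y,z])-np.array(uv) for uv,(x,y) in P])
for x0 in ([587,227,3.03],[587,227,3.03,17]):
    r=least_squares(res,x0); print(r.x,np.abs(r.fun).max(),np.sqrt((r.fun**2).mean()))
p,rr=cur()
zt=p[2]-184
q=np.array([onz(c,u,v,zt) for u,v in [(257.5,230),(301.5,230),(301.5,278),(257.5,278)]]); tip=onz(c,277,359,p[2]-190)
loc=rr.inv().apply(q-p); lt=rr.inv().apply(tip-p); print(np.round(loc,1),loc.mean(0),'tip',lt)
E
```

```text
[586.08723672 227.00276942   3.05850017] 2.141272775784728 0.750489188487212
[586.23195984 227.18754733   3.05852202  12.98474968] 1.6308143877158159 0.40415964322390246
[[184.3 -13.4 -19.9]
 [184.4  11.  -19.9]
 [183.9  11.7   9.8]
 [183.8 -13.9   9.8]] [184.09716661  -1.14253205  -5.03194248] tip [188.89872125  -2.62977524  72.45511339]
```

```bash
python3 - <<'E'
from h import *
to([607,188.2,235],down(-1.654))
E
```

```text
shift [149.5  23.4 -97.2] turn [-0.019 -0.015 -0.003] n>= 3.0
```

>>> jog_arm(deltas=[30, 6, -25, -0.01, -0.008, 0, 0, 38, 6, -25, -0.01, -0.008, 0, 0, 38, 6, -24, 0, 0, 0, 0, 38, 5, -20, 0, 0, 0, 0, 0, 0, 0, 0, 0, 0, 0])

```text
t: 22.3
eef_pos: [606.4, 183.6, 237.9]
tcp_rot: [1.938, 1.568, -1.289]
ft_force: [0.3, 0.2, -2.0]
opening: 0.27
```

```bash
python3 st.py; python3 -c "
from h import *
to([607,188.2,225],down(-1.654))"
```

```text
22.3 [606.38 183.63 237.91] yaw -1.656 xdir [ 7.0e-04 -2.6e-03 -1.0e+00] F [ 0.3  0.2 -2. ] M [-0.07  0.25  0.  ] op 0.27 j [ 0.19  0.7   1.68 -0.    0.76  1.85] vel 0.056
shift [12.9 -4.6 -0.2] turn [-0.002 -0.001 -0.003] n>= 1.0
```

>>> jog_arm(deltas=[10, -4, -0.5, 0, 0, -0.002, 0, 3, -1, 0, 0, 0, 0, 0, 0, 0, 0, 0, 0, 0, 0])

```text
t: 22.68
eef_pos: [606.8, 188.5, 227.7]
tcp_rot: [-3.006, 1.567, 0.05]
ft_force: [-0.8, -0.2, -2.2]
opening: 0.27
```

```bash
python3 st.py; python3 -c "
from h import *
to([607,188.7,225],down(-1.654))
snap('wrist','w8.png')"
```

```text
22.675 [606.8  188.5  227.72] yaw -1.657 xdir [ 3.9e-03  2.0e-04 -1.0e+00] F [-0.8 -0.2 -2.2] M [-0.01  0.17 -0.  ] op 0.27 j [ 0.2   0.71  1.68 -0.    0.74  1.85] vel 0.011
shift [ 2.7 -0.2 -0.2] turn [-0.003 -0.004  0.001] n>= 1.0
```

View pics/w8.png

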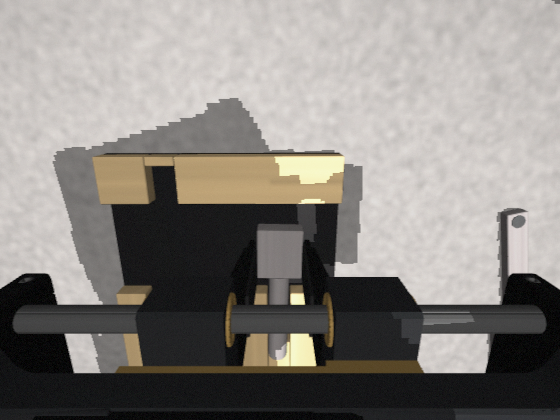

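```bash
python3 - <<'E'
from h import *
c=load('w8.png'); crop(c,80,130,280,240,2.8,'w8c.png')
E
```

```text
(no output)
```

View pics/w8c.png

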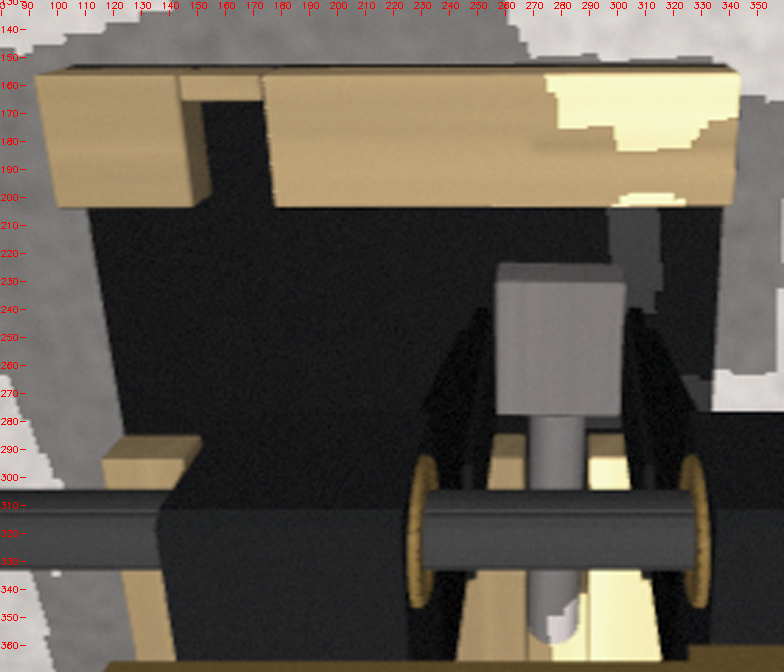

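```bash
python3 - <<'E'
from h import *
from scipy.optimize import least_squares
c=load('w8.png')
P=[((93,156.5),(-82,-76)),((343.5,155.5),(-82,76)),((100.5,203.5),(-52,-76)),((341.5,203.5),(-52,76)),((148.5,203.5),(-52,-45)),((178,203.5),(-52,-27)),((117,293.5),(12,-76))]
def res(q):
    ca,sa=np.cos(q[2]),np.sin(q[2])
    z=q[3] if len(q)>3 else 17
    return np.concatenate([proj(c,[q[0]+ca*x-sa*y,q[1]+sa*x+ca*y,z])-np.array(uv) for uv,(x,y) in P])
p,rr=cur()
for x0 in ([587,227,3.03],[587,227,3.03,17]):
    r=least_squares(res,x0); print(r.x,np.round(r.fun,1))
    T=r.x; f=R.from_euler('z',T[2])
    zt=p[2]-184
    q=np.array([onz(c,u,v,zt) for u,v in [(257.5,230),(301,230),(301.5,278),(257.5,278)]]).mean(0); tip=onz(c,278,359,p[2]-190)
    for n,a in (('head',q),('tip',tip)): print(n,f.inv().apply(a-[T[0],T[1],0]))
E
```

```text
[586.44265164 226.49668369   3.06014522] [-1.8 -0.3  1.9 -0.4 -0.8  0.7  1.2 -0.2  0.7  0.5 -0.   0.4 -1.3  0.1]
head [-29.90425504  36.33225736  43.8363028 ]
tip [48.15190984 35.12531527 37.8363028 ]
[586.00591578 227.1027647    3.05995218  15.0318392 ] [-0.8 -0.   0.3  0.   0.1  0.5 -0.3 -0.4  1.1  0.4  0.1  0.2 -0.7 -0.8]
head [-30.3959752   36.89493044  43.8363028 ]
tip [47.66042122 35.70305663 37.8363028 ]
```

>>> jog_arm(deltas=[8, 0, 0, 0, -0.003, 0, 0, 7, 0, 0, 0, 0, 0, 0, 5, 0, 0, 0, 0, 0, 0, 4, 0, 0, 0, 0, 0, 0])

```text
t: 23.22
eef_pos: [606.6, 188.9, 203.4]
tcp_rot: [-2.73, 1.568, 0.326]
ft_force: [0.2, -0.1, -1.4]
opening: 0.27
```

```bash
python3 st.py
```

```text
23.225 [606.64 188.93 203.41] yaw -1.656 xdir [ 2.4e-03  8.0e-04 -1.0e+00] F [ 0.2 -0.1 -1.4] M [-0.08  0.13  0.02] op 0.27 j [0.2  0.75 1.69 0.   0.7  1.85] vel 0.063
```

No contact force; almost down. Lower the last bit and release.

>>> jog_arm(deltas=[2, 0, 0, 0, 0, 0, 0, 1, 0, 0, 0, 0, 0, 0])

```text
t: 23.48
eef_pos: [606.6, 189.0, 200.8]
tcp_rot: [-2.729, 1.569, 0.328]
ft_force: [-6.1, -0.6, 19.2]
opening: 0.268
```

```bash
python3 st.py
```

```text
23.475 [606.63 188.96 200.81] yaw -1.656 xdir [ 2.1e-03  7.0e-04 -1.0e+00] F [-6.1 -0.6 19.2] M [-0.41  1.26  0.02] op 0.268 j [0.2  0.75 1.69 0.   0.7  1.85] vel 0.004
```

>>> jog_arm(deltas=[0, 0, 0, 0, 0, 0, 0.45, 0, 0, 0, 0, 0, 0, 0.45, 0, 0, 0, 0, 0, 0, 0.45, -15, 0, 0, 0, 0, 0, 0.45, -30, 0, 0, 0, 0, 0, 0.45, -40, 0, 0, 0, 0, 0, 0.45])

```text
t: 24.22
eef_pos: [606.4, 188.7, 287.4]
tcp_rot: [0.105, 1.569, -3.122]
ft_force: [0.1, -0.4, 1.0]
opening: 0.449
```

```bash
python3 st.py; python3 -c "
from h import *
to([490,215,370],down(-1.654))"
```

```text
24.225 [606.36 188.74 287.43] yaw -1.656 xdir [-0.0016 -0.     -1.    ] F [ 0.1 -0.4  1. ] M [-0.06  0.14 -0.05] op 0.449 j [0.2  0.63 1.65 0.   0.86 1.85] vel 0.649
shift [-82.4 -16.2 118.3] turn [-0.002  0.002 -0.   ] n>= 3.0
```

>>> jog_arm(deltas=[-20, 15, 25, 0, 0, 0, 0.45, -25, 15, 25, 0, 0, 0, 0.45, -25, 15, 25, 0, 0, 0, 0.45, -20, 15, 25, 0, 0, 0, 0.45, 0, 0, 0, 0, 0, 0, 0.45])

```text
t: 24.85
eef_pos: [497.7, 136.0, 387.7]
tcp_rot: [-2.871, 1.562, 0.185]
ft_force: [0.5, -0.2, -0.2]
opening: 0.452
```

```bash
python3 st.py; python3 -c "
from h import *
c=snap('wrist','w9.png'); crop(c,120,40,180,170,4,'w9c.png')"
```

```text
24.85 [497.71 136.03 387.67] yaw -1.656 xdir [ 0.009   0.0017 -1.    ] F [ 0.5 -0.2 -0.2] M [-0.07  0.12  0.  ] op 0.452 j [0.14 0.36 1.85 0.   0.93 1.79] vel 0.024
```

View pics/w9.png

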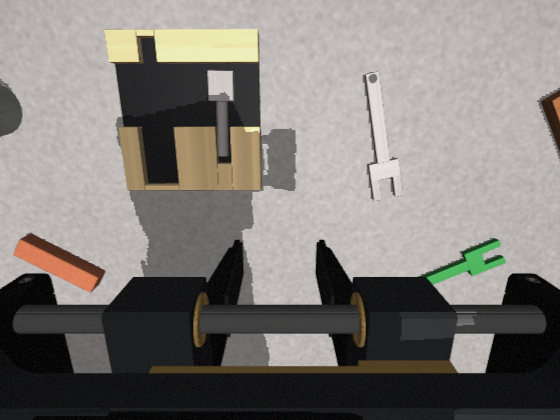

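View pics/w9c.png

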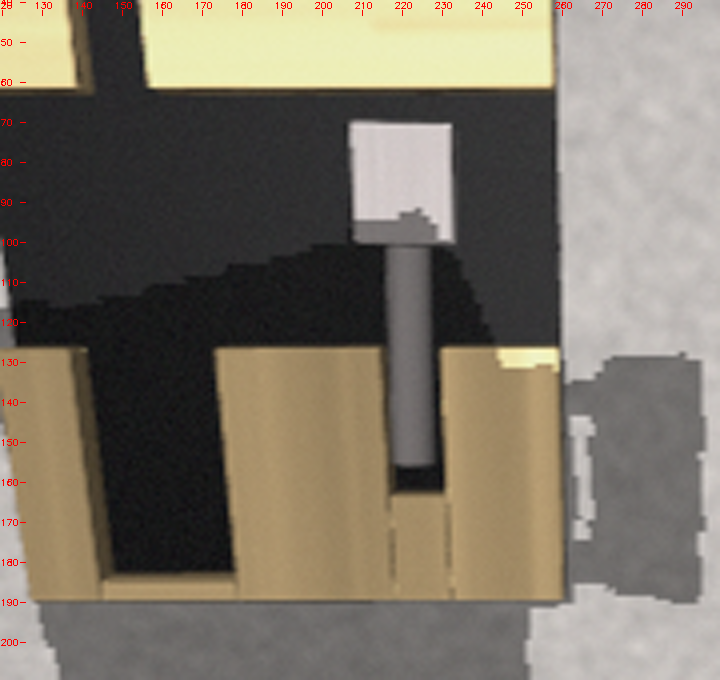

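```bash
python3 - <<'E'
from h import *
c=load('w9.png'); crop(c,345,60,70,150,5,'w9s.png')
E
```

```text
(no output)
```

View pics/w9s.png

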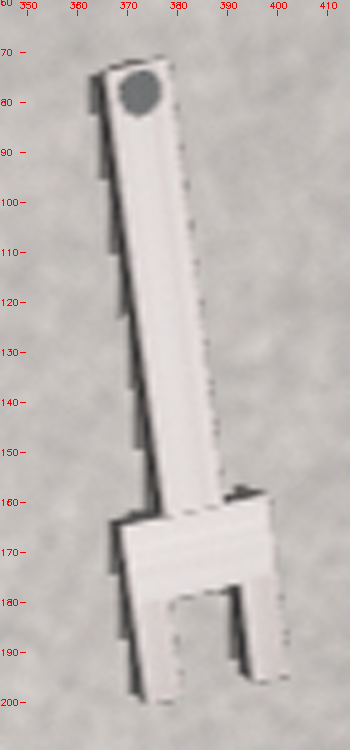

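```bash
python3 - <<'E'
from h import *
c=load('w9.png')
s=np.array([onz(c,u,v,8) for u,v in [(366,73),(378.5,71),(376.5,162.5),(388.5,160),(373.5,200),(402,196)]])
tail=s[:2].mean(0); m=s[2:4].mean(0); f=s[4:].mean(0); print(tail,m,f)
for e in (m-tail,f-tail,(s[2]-s[0]),(s[3]-s[1])): print(np.arctan2(e[1],e[0]),np.linalg.norm(e))
e=f-tail;e/=np.linalg.norm(e); print('org',(tail+f)/2,tail+70*e)
# tray pin check
T=[586.1,227.1,3.0585]; g=R.from_euler('z',T[2])
for n,uv,z in (('head',(220.2,85),17),('tip',(223.5,156.5),12)): print(n,g.inv().apply(onz(c,*uv,z)-[T[0],T[1],0]))
E
```

```text
[612.62033613  29.30576501   8.        ] [517.70404701  17.75401231   8.        ] [473.86816578  11.25508365   8.        ]
-3.0204836274164046 95.61665613751778
-3.0122262298075313 139.92137747353775
-3.0234605678854196 96.0193594148573
-3.0174815321348354 95.21480739505151
org [543.24425095  20.28042433   8.        ] [543.20526818  20.27535294   8.        ]
head [-29.76686857  36.56692152  17.        ]
tip [44.61845627 35.2322194  12.        ]
```

```bash
python3 - <<'E'
from h import *
to([549.2,20,240],down(-1.449))
E
```

```text
shift [147.2 111.9 -59.1] turn [-0.207 -0.009  0.001] n>= 4.0
```

>>> jog_arm(deltas=[35, 29, -15, -0.05, -0.003, 0, 0.4, 35, 29, -14, -0.05, -0.003, 0, 0.4, 35, 28, -12, -0.05, -0.003, 0, 0.4, 35, 28, -10, -0.05, 0, 0, 0.4, 0, 0, 0, 0, 0, 0, 0.4])

```text
t: 25.52
eef_pos: [554.3, 20.1, 241.7]
tcp_rot: [-2.387, 1.567, 0.877]
ft_force: [0.4, 0.9, 0.1]
opening: 0.403
```

```bash
python3 st.py; python3 -c "
from h import *
to([549.2,20,193],down(-1.449)); c=snap('wrist','w10.png')
print(proj(c,[549.2,20,8]))"
```

```text
25.525 [554.27  20.09 241.73] yaw -1.448 xdir [ 0.0024  0.0029 -1.    ] F [0.4 0.9 0.1] M [-0.04  0.15  0.02] op 0.403 j [-0.08  0.61  1.88  0.01  0.65  1.36] vel 0.033
shift [48.7 -0.4  5.2] turn [ 0.001 -0.003  0.003] n>= 1.0
[278.96993808 238.51568639]
```

View pics/w10.png

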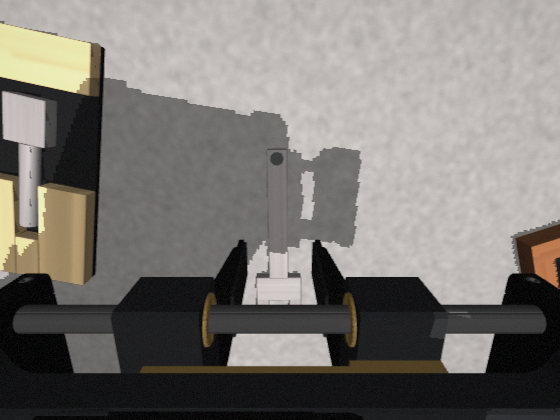

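>>> jog_arm(deltas=[20, -0.3, 3, 0, -0.002, 0.002, 0.4, 20, 0, 2, 0, 0, 0, 0.4, 7, 0, 0, 0, 0, 0, 0.4, 3, 0, 0, 0, 0, 0, 0.4])

```text
t: 26.08
eef_pos: [550.5, 24.2, 195.9]
tcp_rot: [3.062, 1.563, 0.043]
ft_force: [1.4, -0.7, 0.3]
opening: 0.401
```

```bash
python3 st.py
```

```text
26.075 [550.46  24.2  195.95] yaw -1.448 xdir [ 8.1e-03  4.0e-04 -1.0e+00] F [ 1.4 -0.7  0.3] M [-0.05  0.19 -0.01] op 0.401 j [-0.08  0.68  1.91  0.    0.54  1.37] vel 0.045
```

>>> jog_arm(deltas=[3, 4, 0, 0, -0.006, 0, 0.4, 2, 0, 0, 0, 0, 0, 0.4, 0, 0, 0, 0, 0, 0, 0.4])

```text
t: 26.45
eef_pos: [551.4, 20.4, 192.2]
tcp_rot: [2.87, 1.567, -0.148]
ft_force: [-0.4, 0.5, -0.1]
opening: 0.4
```

```bash
python3 st.py
```

```text
26.45 [551.44  20.38 192.21] yaw -1.448 xdir [ 4.1e-03 -6.0e-04 -1.0e+00] F [-0.4  0.5 -0.1] M [-0.07  0.17 -0.02] op 0.4 j [-0.08  0.69  1.91 -0.    0.53  1.37] vel 0.005
```

>>> jog_arm(deltas=[0, 0, 0, 0, 0, 0, 0, 0, 0, 0, 0, 0, 0, 0, 0, 0, 0, 0, 0, 0, 0, 0, 0, 0, 0, 0, 0, 0, 0, 0, 0, 0, 0, 0, 0])

```text
t: 27.08
eef_pos: [551.5, 20.3, 192.5]
tcp_rot: [2.879, 1.566, -0.139]
ft_force: [0.4, 0.3, -0.5]
opening: 0.142
```

```bash
python3 st.py
```

```text
27.075 [551.49  20.3  192.55] yaw -1.448 xdir [ 4.5e-03 -6.0e-04 -1.0e+00] F [ 0.4  0.3 -0.5] M [-0.05  0.1   0.03] op 0.142 j [-0.08  0.69  1.91 -0.    0.53  1.37] vel 0.001
```

>>> jog_arm(deltas=[-15, 0, 0, 0, 0, 0, 0, -25, 0, 0, 0, 0, 0, 0, -25, 0, 0, 0, 0, 0, 0, 0, 0, 0, 0, 0, 0, 0])

```text
t: 27.58
eef_pos: [551.0, 20.4, 261.5]
tcp_rot: [2.881, 1.566, -0.137]
ft_force: [-0.1, -0.2, -0.9]
opening: 0.144
```

```bash
python3 st.py; python3 - <<'E'
from h import *
c=snap('wrist','w11.png')
# target: spanner origin at tray (0,-36), grip at -9
T=[586.1,226.1,3.0585]; g=R.from_euler('z',T[2]); print(g.apply([-9,-36,0])+[T[0],T[1],0])
E
```

```text
27.575 [551.05  20.4  261.52] yaw -1.448 xdir [ 4.6e-03 -6.0e-04 -1.0e+00] F [-0.1 -0.2 -0.9] M [-0.09  0.15 -0.01] op 0.144 j [-0.08  0.58  1.88 -0.    0.68  1.37] vel 0.019
[598.05684261 261.22881886   0.        ]
```

View pics/w11.png

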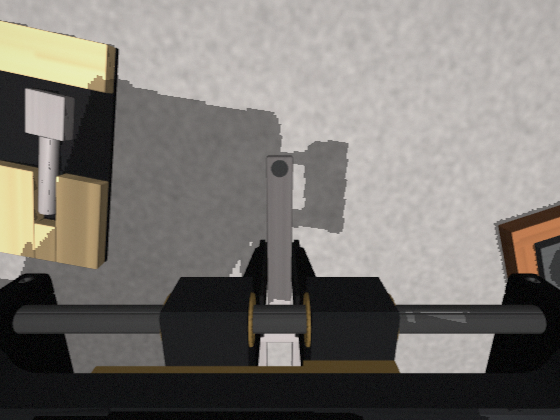

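```bash
python3 - <<'E'
from h import *
c=load('w11.png'); p,r=cur()
for u,v in [(267,155),(292.5,155),(279.3,168)]: print(r.inv().apply(onz(c,u,v,p[2]-184.5)-p))
to([598.1,261.2,240],down(-1.654))
E
```

```text
[184.68209248  -6.07246844 -62.15768067]
[184.69361624   7.14675342 -62.16123609]
[184.66725519   0.30793478 -55.35989641]
shift [  20.5 -233.2  -76.3] turn [ 0.206 -0.003 -0.001] n>= 4.0
```

>>> jog_arm(deltas=[2, -50, -10, 0.03, 0, 0, 0, 2, -50, -10, 0.05, 0, 0, 0, 4, -50, -10, 0.06, 0, 0, 0, 4, -48, -6, 0.06, 0, 0, 0, 4, -25, -4, 0, 0, 0, 0, 0, 0, 0, 0, 0, 0, 0])

```text
t: 28.38
eef_pos: [581.2, 250.7, 238.5]
tcp_rot: [0.665, 1.567, -2.563]
ft_force: [-0.5, -0.2, -2.0]
opening: 0.14
```

```bash
python3 st.py; python3 - <<'E'
from h import *
to([598.1,261.2,235],down(-1.654))
E
```

```text
28.375 [581.16 250.74 238.54] yaw -1.657 xdir [-0.0034 -0.0022 -1.    ] F [-0.5 -0.2 -2. ] M [-0.03  0.17 -0.01] op 0.14 j [ 0.3   0.7   1.68 -0.    0.77  1.96] vel 0.023
shift [  3.5 -11.9 -16. ] turn [-0.003  0.003 -0.002] n>= 1.0
```

>>> jog_arm(deltas=[3, -8, -10, 0, 0.003, -0.002, 0, 3, -4, -6, 0, 0, 0, 0, 0, 0, 0, 0, 0, 0, 0])

```text
t: 28.75
eef_pos: [599.4, 259.9, 231.1]
tcp_rot: [0.665, 1.569, -2.565]
ft_force: [0.3, 0.3, -2.2]
opening: 0.146
```

```bash
python3 st.py; python3 - <<'E'
from h import *
to([598.1,261.2,235],down(-1.654)); c=snap('wrist','w12.png'); crop(c,140,110,240,250,3,'w12c.png')
E
```

```text
28.75 [599.38 259.9  231.11] yaw -1.659 xdir [-0.0017 -0.0011 -1.    ] F [ 0.3  0.3 -2.2] M [-0.06  0.08 -0.01] op 0.146 j [ 0.31  0.73  1.63 -0.    0.79  1.97] vel 0.008
shift [-3.9 -1.2  1.4] turn [-0.005  0.002 -0.001] n>= 1.0
```

View pics/w12c.png

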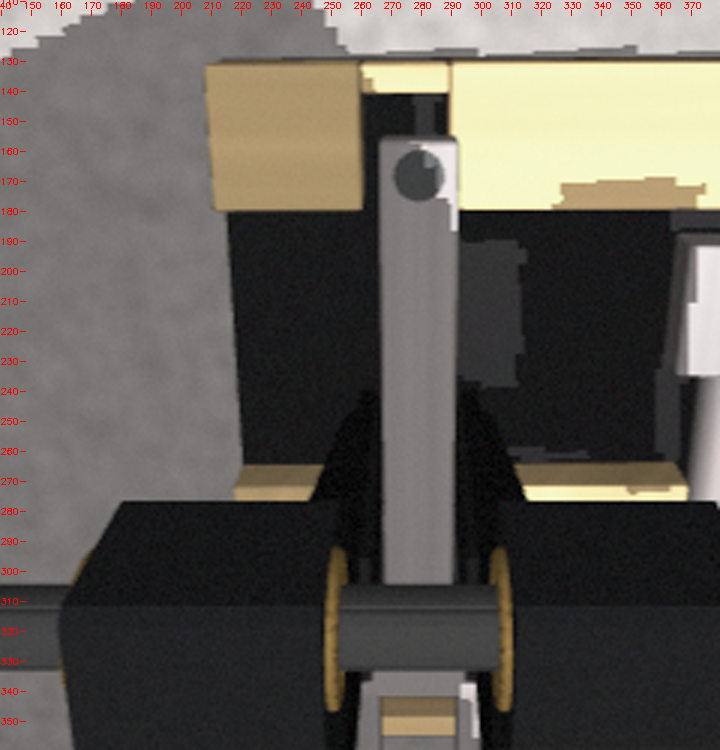

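```bash
python3 - <<'E'
from h import *
c=load('w12.png'); p,r=cur()
L=lambda u,v,z: np.round(r.inv().apply(onz(c,u,v,z)-p),1)
zt=p[2]-184.5
print('tail',L(266.3,156.5,zt),L(291.8,156.5,zt)); print('handle near',L(267.8,290,zt),L(290.5,290,zt))
print('slot',L(260.3,180,17),L(259.5,131.5,17),L(290,131.5,17),'rib',L(211.5,180,17),L(208,132,17))
print('near rib left outer', L(218,269,17),L(217.5,277,17), 'mid rib right y28',L(368.5,272,17))
print('pin head',L(369,236,17))
E
```

```text
tail [184.4  -6.7 -61.3] [184.4   6.4 -61.3]
handle near [184.5  -6.7  17.1] [184.5   6.6  17.1]
slot [214.2 -11.8 -42.3] [214.1 -11.8 -71.7] [214.2   6.3 -71.7] rib [214.1 -42.1 -42.3] [214.1 -42.3 -71.4]
near rib left outer [214.2 -41.6  19.5] [214.3 -42.3  25.6] mid rib right y28 [214.4  60.9  21.8]
pin head [214.3  59.   -4.7]
```

>>> jog_arm(deltas=[3, -2.3, 0, -0.004, 0, 0, 0, 6, 0, 0, 0, 0, 0, 0, 0, 0, 0, 0, 0, 0, 0])

```text
t: 29.18
eef_pos: [599.3, 261.4, 221.8]
tcp_rot: [0.647, 1.569, -2.579]
ft_force: [0.2, 0.2, -0.7]
opening: 0.142
```

```bash
python3 st.py; python3 - <<'E'
from h import *
c=snap('wrist','w13.png'); crop(c,140,110,240,250,3,'w13c.png')
E
```

```text
29.175 [599.25 261.4  221.84] yaw -1.655 xdir [-0.0019 -0.0012 -1.    ] F [ 0.2  0.2 -0.7] M [-0.04  0.14  0.02] op 0.142 j [ 0.31  0.74  1.63 -0.    0.77  1.97] vel 0.007
```

View pics/w13c.png

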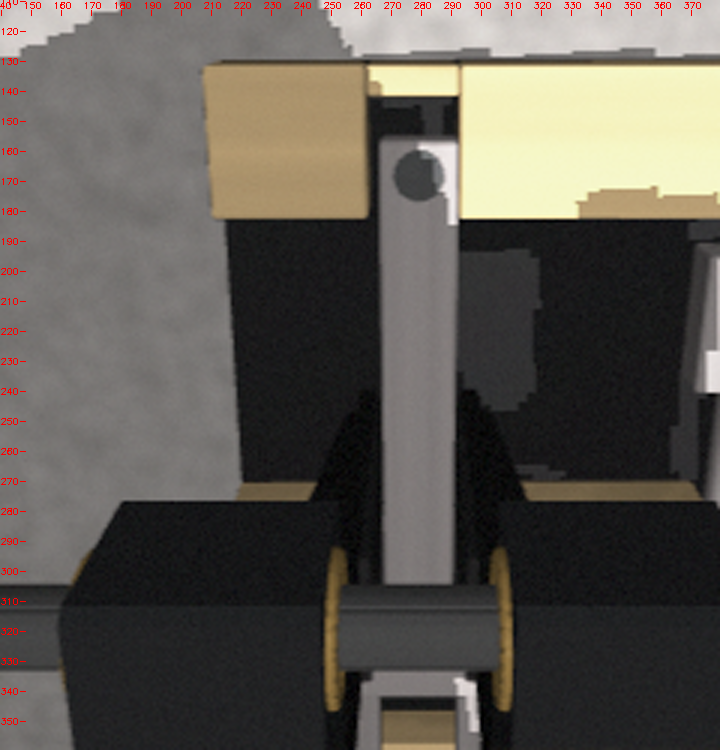

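>>> jog_arm(deltas=[1, -1.2, 0, 0, 0, 0, 0, 0, 0, 0, 0, 0, 0, 0])

```text
t: 29.48
eef_pos: [599.4, 262.8, 221.3]
tcp_rot: [0.762, 1.569, -2.464]
ft_force: [0.2, 0.1, -0.8]
opening: 0.142
```

```bash
python3 st.py; python3 - <<'E'
from h import *
c=snap('wrist','w14.png'); crop(c,200,110,120,100,6,'w14c.png')
E
```

```text
29.475 [599.42 262.78 221.27] yaw -1.655 xdir [-0.0012 -0.001  -1.    ] F [ 0.2  0.1 -0.8] M [-0.1   0.15  0.02] op 0.142 j [ 0.31  0.74  1.63 -0.    0.77  1.97] vel 0.003
```

View pics/w14c.png

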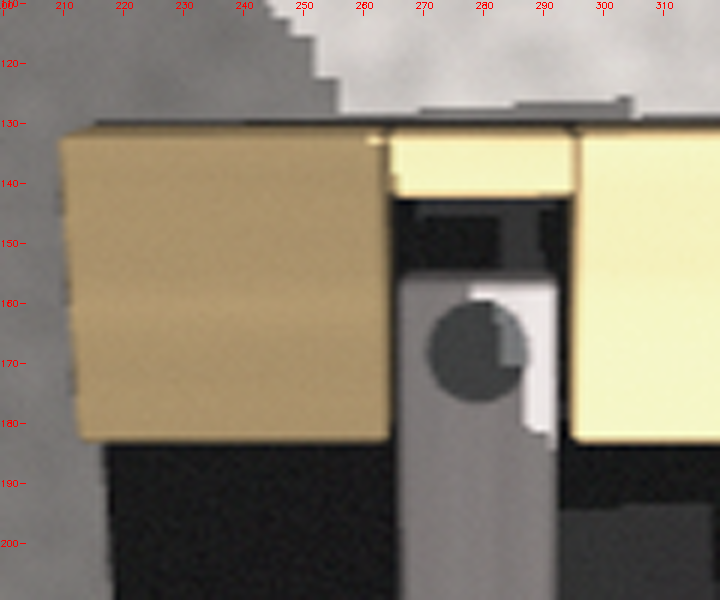

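>>> jog_arm(deltas=[5, 0, 0, 0, 0, 0, 0, 5, 0, 0, 0, 0, 0, 0, 4, 0, 0, 0, 0, 0, 0, 0, 0, 0, 0, 0, 0, 0])

```text
t: 30.02
eef_pos: [599.3, 262.7, 206.1]
tcp_rot: [0.72, 1.569, -2.506]
ft_force: [0.5, 0.1, -1.6]
opening: 0.142
```

```bash
python3 st.py
```

```text
30.025 [599.35 262.7  206.12] yaw -1.655 xdir [-0.0014 -0.0011 -1.    ] F [ 0.5  0.1 -1.6] M [-0.01  0.14 -0.  ] op 0.142 j [ 0.31  0.76  1.64 -0.    0.74  1.97] vel 0.003
```

Below rib tops, with no contact. Continue.

>>> jog_arm(deltas=[4, 0, 0, 0, 0, 0, 0, 3, 0, 0, 0, 0, 0, 0, 1, 0, 0, 0, 0, 0, 0])

```text
t: 30.4
eef_pos: [599.4, 262.7, 197.7]
tcp_rot: [0.767, 1.569, -2.459]
ft_force: [-0.8, -0.1, -0.6]
opening: 0.143
```

```bash
python3 st.py; python3 - <<'E'
from h import *
c=snap('wrist','w15.png'); crop(c,160,110,220,250,3,'w15c.png')
E
```

```text
30.4 [599.38 262.71 197.67] yaw -1.655 xdir [-0.0012 -0.001  -1.    ] F [-0.8 -0.1 -0.6] M [-0.04  0.24 -0.02] op 0.143 j [ 0.31  0.78  1.64 -0.    0.73  1.97] vel 0.016
```

View pics/w15c.png

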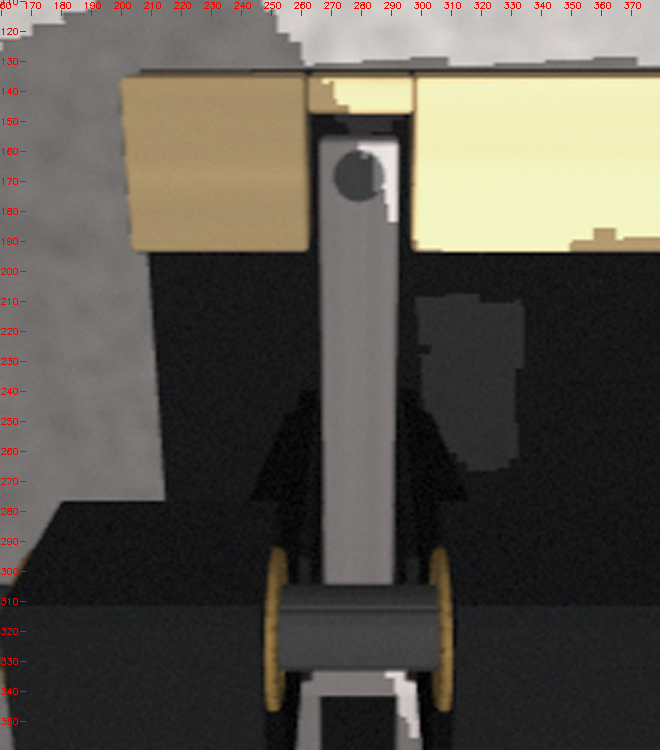

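>>> jog_arm(deltas=[1, 0, 0, 0, 0, 0, 0, 0, 0, 0, 0, 0, 0, 0.35, 0, 0, 0, 0, 0, 0, 0.35, 0, 0, 0, 0, 0, 0, 0.35, -15, 0, 0, 0, 0, 0, 0.35, -30, 0, 0, 0, 0, 0, 0.35, -40, 0, 0, 0, 0, 0, 0.35, -30, 0, 30, 0, 0, 0, 0.35, -30, 10, 40, 0, 0, 0, 0.35, 0, 10, 30, 0, 0, 0, 0.35])

```text
t: 31.7
eef_pos: [496.7, 251.1, 351.8]
tcp_rot: [-2.815, 1.567, 0.242]
ft_force: [-0.2, 0.6, -0.7]
opening: 0.35
```

```bash
python3 st.py; python3 - <<'E'
from h import *
snap('wrist','w16.png'); c=snap('side','s16.png'); crop(c,230,155,100,150,4,'s16c.png')
E
```

```text
31.7 [496.72 251.07 351.8 ] yaw -1.656 xdir [ 0.0039  0.001  -1.    ] F [-0.2  0.6 -0.7] M [-0.05  0.19 -0.  ] op 0.35 j [ 0.35  0.46  1.79 -0.    0.89  2.01] vel 0.627
```

View pics/w16.png

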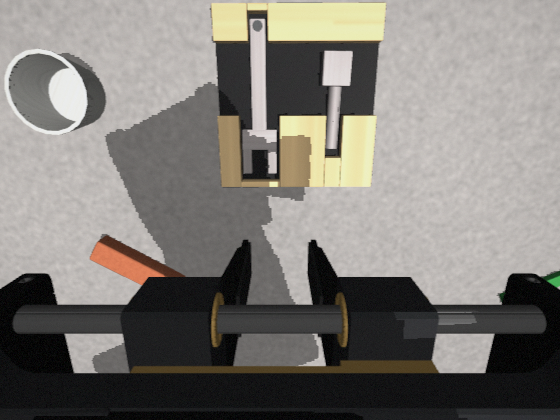

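View pics/s16c.png

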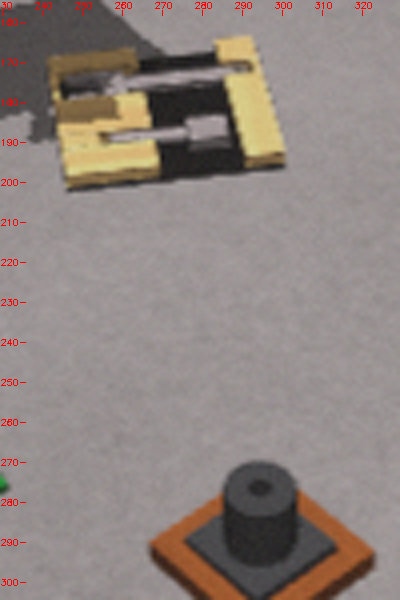

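```bash
python3 - <<'E'
from h import *
c=load('w16.png'); crop(c,205,0,190,195,4,'w16c.png')
E
```

```text
(no output)
```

View pics/w16c.png

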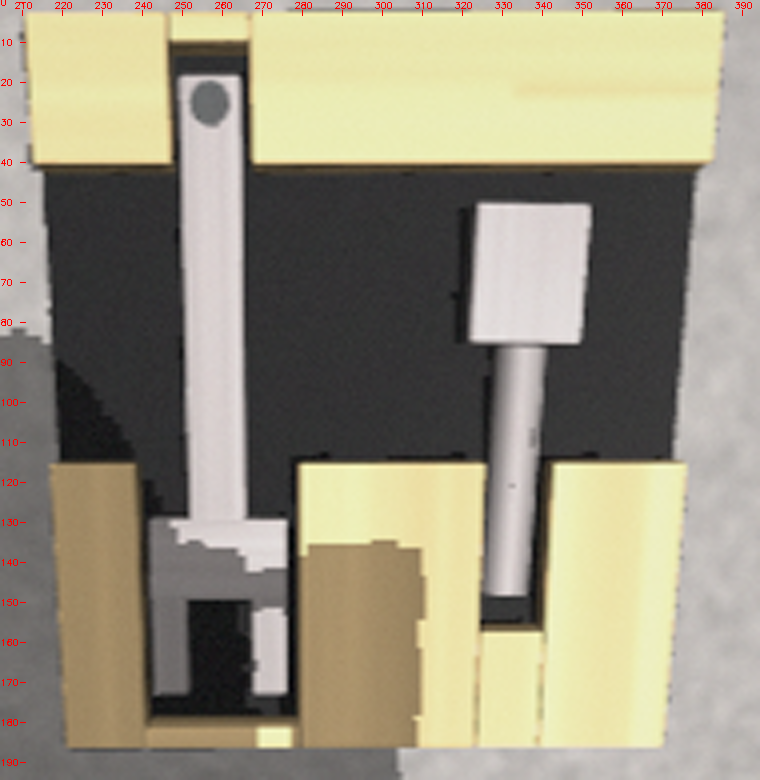

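```bash
python3 - <<'E'
from h import *
from scipy.optimize import least_squares
c=load('w16.png')
P=[((213.5,40.5),(-52,-76)),((382.5,40.5),(-52,76)),((247.5,40.5),(-52,-45)),((267.5,40.5),(-52,-27)),((217,115.5),(12,-76)),((238.5,115.5),(12,-55.5)),((279,115.5),(12,-16.5)),((325.5,115.5),(12,28)),((343,115.5),(12,44)),((375.5,115.5),(12,76)),((221,186.5),(82,-76)),((370,186.5),(82,76))]
def res(q):
    ca,sa=np.cos(q[2]),np.sin(q[2])
    return np.concatenate([proj(c,[q[0]+ca*x-sa*y,q[1]+sa*x+ca*y,q[3]])-np.array(uv) for uv,(x,y) in P])
r=least_squares(res,[586,226,3.06,17]); T=r.x; print(T,np.abs(r.fun).max()); g=R.from_euler('z',T[2]); dz=T[3]-17
for n,u,v,z in [('head tl',324,51,17),('head tr',352,51,17),('head br',349,85.5,17),('head bl',322,85.5,17),('tip',331,148,13),('tailL',249.5,18.5,13),('tailR',264.5,18.5,13),('fork L',242.5,173,13),('forkR',276.5,173,13),('shL',241.5,129,13),('shR',276.5,129,13)]:
    print(n,np.round(g.inv().apply(onz(c,u,v,z+dz)-[T[0],T[1],0]),1))
s=load('s16.png')
E
```

```text
[586.07367107 227.14388563   3.05590846  15.48401856] 0.6209761164899419
head tl [-43.8  23.9  15.5]
head tr [-43.8  49.2  15.5]
head br [-14.6  48.4  15.5]
head bl [-14.6  23.3  15.5]
tip [43.5 35.1 11.5]
tailL [-70.7 -43.1  11.5]
tailR [-70.7 -29.7  11.5]
fork L [ 68.8 -53.9  11.5]
forkR [ 68.8 -19.2  11.5]
shL [ 25.1 -53.5  11.5]
shR [ 25.1 -19.2  11.5]
```

```bash
python3 -c "
from h import *
print(env.job_done()); print(env.state()['t'])"
```

```text
the job is handed in; nothing more can be done
None
the job is handed in; nothing more can be done
```

The pin is out of the hub and lying in its tray compartment, with the spanner in the compartment beside it. I handed the job in at about 32 s of the 72 s; no verdict is reported.

**What I did**
- **Pin out:** I twisted it back and forth, pulling with about 6 N at most by the end-of-move readings, until it came loose. After a straight lift, its tip was by calculation about 90 mm above the hub's origin (64 mm needed).
- **Pin in tray:** I let it down on the open bench so it lay flat. Then I gripped it again from above and set it in its slot.
- **Spanner:** I gripped it by the handle and lowered it into its compartment.

**Last checks** (final wrist picture, measured against a tray position fitted to that picture; worst pixel error 0.6)

| Check | Measured | Needed |
|---|---|---|
| Pin tip along | 43.5 mm | 30 to 56 mm |
| Pin tip sideways | 0.9 mm off the middle | within 5 mm |
| Paddle sideways | 0.2 mm off the middle | within 12 mm |
| Spanner along | 1 mm off | within 12 mm |
| Spanner sideways | 0.5 mm off | within 6 mm |

- **Flatness:** the pin and spanner look flat and the paddle is not on edge, but I judged this only from their outlines in the picture.
- **Hub:** in the final side picture it looks seated and level; I did not measure its height.
- **Bystanders and arm:** I kept clear of the wheel, dresser, oil and screws and saw no contact, but did not measure them again. The arm stands clear with the gripper open.

**Disagreements**
- The wrist camera was off by about 1 mm sideways, by differing amounts between pictures. I corrected for this by comparing things within the same picture.
- Tray height in the fits came out 1.5 to 4 mm lower than the given 17 mm.

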